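# Prop open the flip cover of a bench lathe's feed box and set the dial

### The job

Lift the yellow-framed flip cover on the small green lathe's feed box by its black grip until its prop leg drops behind the orange tooth, and lower it gently, without dropping it, until it rests on that leg. Then turn the black bar knob beneath it clockwise until its white pointer stands at the red setting mark, and let go, with the cover still propped open. Leave the loose things lying around the lathe where they are.

Things in the scene. Friction and masses are not known exactly. Their poses are not given: they have to be found in the camera images.
- lathe: Small green bench lathe, fixed; its feed box faces the robot, the bed lies behind. Origin on the table below the middle of the cover's hinge; x points from the panel towards the bed, y left along the bed, z up. The box's sunk panel slopes 30 deg, rising to +x: its outward normal in this frame is (-0.5, 0, 0.866), down-slope is (-0.866, 0, -0.5). Tools on the knob must stand along that normal.
- cover_hinge (a point): Middle of the cover's hinge axis, 172 mm above the table; axis along the lathe's y. The panel's face lies 58 mm below the plane through the hinge parallel to it. Two side cheeks at y = 90 to 114 mm either side, 180 mm long down the slope, tops 6 mm below that plane; between them the trough is 180 mm wide and open at the front.
- cover (a joint): Angle (rad) of the flip cover: 0 closed (parallel to the panel, over the knob), grows as the free edge rises; limit 1.95. Clear pane in a yellow frame, 128 mm long, 176 wide, 6 thick, about 0.24 kg. It falls shut unless propped. The tooth is adjustable: the foot drops behind it at 1.55 to 1.8 rad, and lowered from there the cover rests on its leg 0.05 to 0.1 rad lower; it must be felt. Lowered too early it falls shut.
- cover_grip (a point): Centre of the cover's black grip: a barrel 28 mm long (along the lathe's y, flat ends), 24 mm in diameter, on a 10 mm stalk that sticks out 38 mm from the middle of the cover's free edge, in its plane; 165 mm from the hinge axis, 3 mm above the plane through it. Pinch it across its flat ends; it turns between the fingers as the cover swings.
- prop_foot (a point): Centre of the orange roller foot (radius 6 mm) of the steel prop leg, which is 95 mm long and hangs on the cover's left (+y) edge, pivoted 60 mm from the hinge. As the cover opens it drags by itself up the rail on the left cheek and over the orange tooth. 155 mm down-slope from the hinge when the cover is closed, 65 to 80 mm when behind the tooth.
- dial (a joint): Angle (rad) of the bar knob; axis along the panel's normal, 88 mm down-slope from the hinge. Grows clockwise as seen looking onto the panel, 0 to 3.2 with stops. At 0 the pointer points along the lathe's +y (left), at pi/2 straight up the slope. Stiff: about 0.1 N m of friction; it stays where it is left.
- dial_grip (a point): Centre of the knob's black bar, on its axis, 32 mm out from the panel's face: bar 76 mm long, 14 mm thick, standing 5 to 50 mm above the face, on a round aluminium plate 80 mm in diameter, 5 mm thick. Grip it across the 14 mm. One end of the bar is white, with a white line on top: the pointer.
- dial_tip (a point): Point 42 mm from the knob's axis in the direction of the pointer, 5 mm above the panel's face.
- mark_tip (a point): Point of the red setting mark on the panel, 42 mm from the knob's axis, 5 mm above the panel's face. When the pointer stands at the mark, this and dial_tip coincide. The mark is 1.7 to 2.9 rad clockwise of the pointer at the start: more than one grasp's turn.
- mark (a joint): Angle (rad) of the red mark, in the same sense and from the same zero as the knob's angle: the knob is set when both are equal. The mark lies flat and stays put.
- oil_bottle: Yellow bottle, 52 mm in diameter, 130 mm high, right of the feed box; origin under its centre. Leave alone.
- brass_blank: Brass cylinder, 42 mm in diameter, 70 mm high, left of the feed box; origin under its centre. Leave alone.
- wrench: Wrench, 160 mm long, lying on the table; leave alone.
- screwdriver: Screwdriver, 180 mm long, lying on the table; leave alone.
- steel_block: Steel block 60 x 40 x 30 mm, origin under its centre; leave alone.
- swarf_tray: Blue open tray 100 x 140 x 35 mm, origin under its centre; leave alone.
- collar: Aluminium collar, 60 mm in diameter, 22 mm high, origin under its centre; leave alone.

How it is judged:
By the outcome, as a careful person would: the job done as asked, in the order asked, and still so for the second after the job is handed in, with the robot touching nothing.
It also fails if it takes over 70 s, if anything falls off the work surface, if the arm or the gripper's body presses on something with over 40 N, if the wrist force passes 120 N, or if a joint passes its speed limit or range.

### The arm

A 6-joint arm with a two-finger parallel gripper is mounted at the origin on the work surface. World frame = base frame: x ahead of the robot, y to its left, z up, the work surface at z = 0. Lengths are in m, angles in rad, forces in N, time in s.
With the tool pointing down it reaches from about 0.25 to 0.775 m from the base axis. Payload 4 kg.
Tool frame: the origin (TCP) lies midway between the tips of the shut fingers; the grasp point (between the pads) lies grasp_offset behind it (grasp_offset is the distance from the TCP to the grasp point, in m); z points along the fingers, x is the direction in which the jaws open and shut, and the axes are right-handed (so a half turn about z gives the same grasp; the last joint's range is limited). The gripper opens to 85 mm and grips with 20 to 120 N. Pads are 22 mm wide; open, the fingers measure 114 mm over their backs; the gripper's body (76 mm by 85 mm) begins 54 mm behind the grasp point. The pads swing forward as they close: fully open they stand 13 mm farther back than shut.
Start: joints at [1.054, 0.087, 1.371, -0, 1.684, -0.103], TCP at [0.221, 0.504, 0.231] pointing down, gripper open.
Joint ranges: [-3.1, 3.1], [-0.76, 2.03], [0.27, 2.55], [-1.08, 4.22], [0.17, 2.65], [-2.57, 2.57]. Speed limits (rad/s): [2.79, 2.79, 3.14, 3.14, 3.14, 3.14].

### API

Orientations are given as a unit quaternion [w, x, y, z].
In Python, from plant import * gives the robot as it stands.
- The arm moves only by the tool send_rows, never from a script. Its argument "deltas" is a list of rows, each a list of 7 numbers: the shift along the tool's x, y, z in m, then the turn, a rotation vector about the tool's x, y, z in degrees, then the opening, from 0 (shut) to 1 (fully open). In form: [[tx, ty, tz, wx, wy, wz, jaw], ...]. A call has 1 to 10 rows; each row shifts and turns the commanded pose from where the row before left it, along the tool's axes as they then stand; what a row does not reach is not made up. A row lasts 1/10 s, in which the tool goes at most 50 mm and 8.59 degrees, less where a joint would pass 70% of its speed; a pose out of reach is approached as far as the arm can. A call with a gripper value outside its range is refused whole. The fingers move at their own pace and stop on an object; the grip force is fixed at half the most. Time passes only in rows, so rows that do not move let the fingers close. It gives the time, the measured TCP pose, the force and the opening at its end, in the units of the state.
- get_obs(): the state, without advancing time (a new reading comes with each control period).
- get_image(name): name is "scene" or "top" or "wrist"; returns a dict with "img" (420x560x3 uint8, red, green, blue), "camera_matrix" (3x3 intrinsics, pixels), "k1" (the pictures are not rectified: a ray, as slopes to the right and down, at radius r is drawn at 1 + k1 r^2 times it, then the intrinsics apply), "xyz" and "orientation" of the camera in the world; the wrist camera has in their place "mount" (4x4, takes a point from camera to tool coordinates, whose origin is the TCP and whose axes are the tool frame's). Camera axes: x right, y down, z forward; pixel columns grow to the right and rows downward; lengths in m; the calibration is good to about 2 mm. A picture is of the moment at which its call begins: read the wrist's pose just before it. There is no depth.
- hand_in(): hands the job in, once; it reports no verdict.
The state is a dict: "time": time; "joint_positions": joint angles; "dq": joint speeds; "joint_efforts": joint torques, N m; "tcp_pos": TCP position; "tcp_rot": TCP orientation; "contact_force": force on the tool from outside, world axes, zero at the start; "torque": the same for the moment, N m; "width": finger opening in m.
Only numpy, scipy, OpenCV 4.12 (cv2) and the standard library are available. Lean on these libraries where they do the work, as an engineer would, in place of code of your own. Each camera call takes 0.05 s, during which the arm holds its last target.

## Working session

There is one attempt and no reset: what is moved stays moved. The work goes in short steps, Python scripts to look and compute and a tool call to move; the robot and the scene stay as the last step left them, time stands still between calls to the robot, and variables do not carry over. Pictures are saved under pics/ and viewed, and the job is handed in when it is done.

Besides the shell and the picture viewer there is one more tool, called after "Request:" as name(argument=value, ...), one argument or row to a line, values as JSON. send_rows: Moves the arm, as the interface text tells. Its arguments: {"type":"object","properties":{"deltas":{"type":"array"}},"required":["deltas"]}

```bash
ls; mkdir -p pics; python3 - <<'E'
from plant import *
import cv2,numpy as np
o=get_obs()
for k,v in o.items(): print(k,np.round(v,4))
try: print(grasp_offset)
except Exception as e: print(e)
for n in ["scene","top","wrist"]:
    d=get_image(n)
    cv2.imwrite(f"pics/{n}0.png",d["img"][:,:,::-1])
    print(n,{k:np.round(v,4).tolist() for k,v in d.items() if k!="img"})
E
```

```text
pics
time 0.0
joint_positions [ 1.0539  0.088   1.3723  0.      1.6835 -0.1031]
dq [ 0.0001 -0.0002 -0.0005 -0.0019 -0.0009 -0.    ]
joint_efforts [-4.00000e-04 -3.51861e+01 -3.13272e+01 -1.00000e-04  1.07000e-02
 -0.00000e+00]
tcp_pos [0.2209 0.5031 0.2301]
tcp_rot [ 5.000e-04  8.373e-01  5.468e-01 -1.000e-03]
contact_force [ 0.4096  0.9702 -0.1815]
torque [ 0.0377 -0.0203  0.0544]
width 0.0854
0.0187
scene {'camera_matrix': [[531.1607, 0.0, 271.4661], [0.0, 531.1607, 214.4229], [0.0, 0.0, 1.0]], 'k1': -0.0366, 'xyz': [1.1673, 0.4968, 1.0097], 'orientation': [-0.1654, 0.4115, 0.8381, -0.3177]}
top {'camera_matrix': [[433.9174, 0.0, 273.4488], [0.0, 433.9174, 210.6612], [0.0, 0.0, 1.0]], 'k1': -0.115, 'xyz': [0.4238, 0.0194, 1.1205], 'orientation': [-0.0333, 0.7138, -0.6984, 0.0413]}
wrist {'camera_matrix': [[345.4497, 0.0, 280.4374], [0.0, 345.4497, 208.7051], [0.0, 0.0, 1.0]], 'k1': 0.0137, 'mount': [[1.0, -0.0001, 0.0006, -0.0004], [-0.0001, 0.9534, 0.3018, -0.0769], [-0.0006, -0.3018, 0.9534, -0.1427], [0.0, 0.0, 0.0, 1.0]]}
```

View pics/scene0.png

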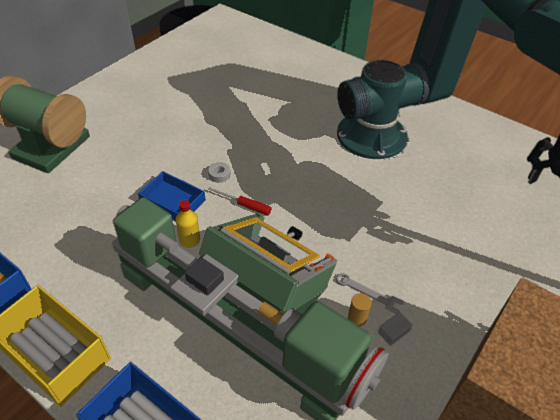

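View pics/top0.png

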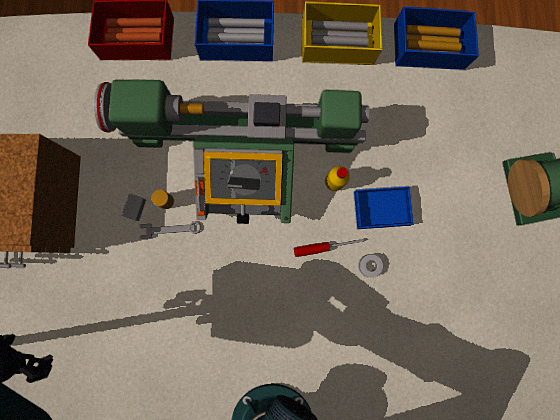

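View pics/wrist0.png

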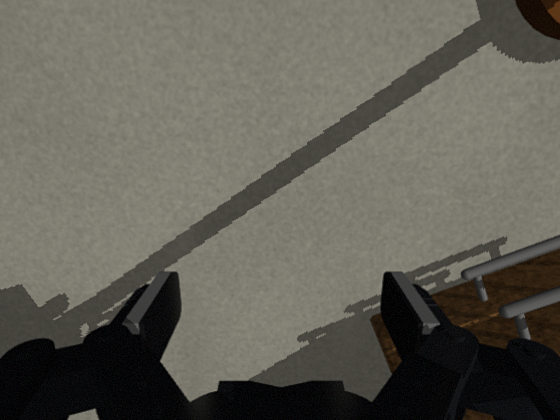

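```bash
cat > h.py <<'E'
from plant import *
import cv2,numpy as np
from scipy.spatial.transform import Rotation as R
def q2R(q): return R.from_quat([q[1],q[2],q[3],q[0]]).as_matrix()
def cam(name):
    o=get_obs(); d=get_image(name)
    if name=="wrist":
        T=np.eye(4);T[:3,:3]=q2R(o["tcp_rot"]);T[:3,3]=o["tcp_pos"]
        T=T@np.array(d["mount"])
    else:
        T=np.eye(4);T[:3,:3]=q2R(d["orientation"]);T[:3,3]=d["xyz"]
    k=float(d["k1"])
    return dict(img=np.ascontiguousarray(d["img"][:,:,::-1]),K=np.array(d["camera_matrix"]),D=np.array([k,0,0,0,0.]),T=T)
def ray(c,uv):
    p=cv2.undistortPoints(np.array(uv,float).reshape(-1,1,2),c["K"],c["D"]).reshape(-1,2)
    v=np.c_[p,np.ones(len(p))]@c["T"][:3,:3].T
    return c["T"][:3,3],v/np.linalg.norm(v,axis=1,keepdims=True)
def onplane(c,uv,p0,n):
    o,v=ray(c,uv); n=np.array(n,float); t=((np.array(p0)-o)@n)/(v@n); return o+t[:,None]*v
def onz(c,uv,z): return onplane(c,uv,[0,0,z],[0,0,1])
def tri(c1,uv1,c2,uv2):
    o1,v1=ray(c1,uv1);o2,v2=ray(c2,uv2);out=[]
    for a,b in zip(v1,v2):
        s=np.linalg.lstsq(np.c_[a,-b],o2-o1,rcond=None)[0]
        pa,pb=o1+s[0]*a,o2+s[1]*b; out.append(np.r_[(pa+pb)/2,np.linalg.norm(pa-pb)])
    return np.array(out)
def proj(c,P):
    Tw=np.linalg.inv(c["T"]);r=cv2.Rodrigues(Tw[:3,:3])[0]
    return cv2.projectPoints(np.array(P,float).reshape(-1,1,3),r,Tw[:3,3],c["K"],c["D"])[0].reshape(-1,2)
def crop(c,x0,y0,x1,y1,s,name):
    cv2.imwrite(f"pics/{name}.png",cv2.resize(c["img"][y0:y1,x0:x1],None,fx=s,fy=s,interpolation=cv2.INTER_CUBIC))
E
python3 - <<'E'
from h import *
c=cam("top"); crop(c,180,130,310,235,6,"top_c")
s=cam("scene"); crop(s,190,200,350,320,5,"scene_c")
for n,c in (("top",c),("scene",s)):
    hsv=cv2.cvtColor(c["img"],cv2.COLOR_BGR2HSV)
    m=cv2.inRange(hsv,(20,150,110),(32,255,255))
    k,l,st,ce=cv2.connectedComponentsWithStats(m)
    for i in range(1,k):
        if st[i,4]>60: print(n,i,st[i],ce[i].round(1))
E
```

```text
top 1 [302   1  80  61 801] [347.7  28.1]
top 75 [ 204  151   78   55 1254] [242.4 176.8]
top 76 [327 166  17  23 225] [334. 178.]
scene 1 [177 210  22  26 395] [188.1 222.6]
scene 2 [223 217  96  55 843] [272.3 242.7]
scene 3 [   0  285  111  118 3362] [ 51.  345.3]
```

```bash
sleep 0
```

```text
(no output)
```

View pics/top_c.png

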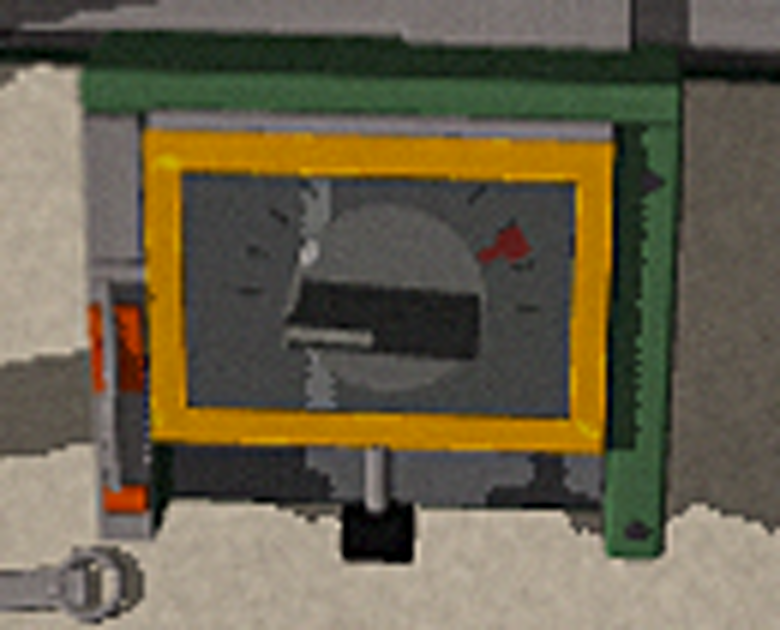

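View pics/scene_c.png

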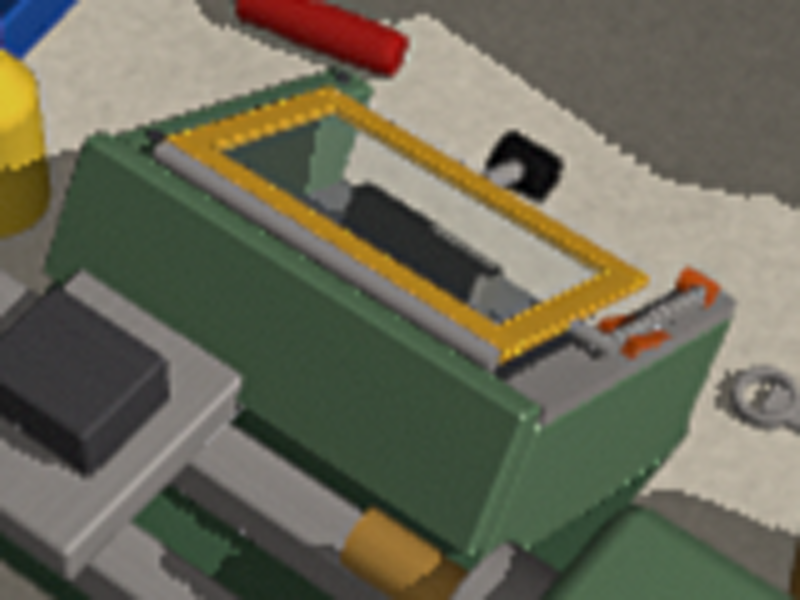

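```bash
python3 - <<'E'
from h import *
c=cam("top"); s=cam("scene")
A=np.array([[614,143],[605,452],[152,440],[145,130],[378,532],[378,510]])/6+[180,130]
B=np.array([[172,143],[335,90],[648,278],[503,357],[525,168],[525,168]])/5+[190,200]
P=tri(c,A,s,B); print((P*1000).round(1))
TR,BR,BL,TL=P[:4,:3]
for a,b in((TR,BR),(BL,TL),(TL,TR),(BL,BR)): print(np.linalg.norm(a-b), (a-b))
E
```

```text
[[ 6.517e+02 -5.600e+00  1.702e+02  4.600e+00]
 [ 5.430e+02 -6.000e+00  1.066e+02  5.000e+00]
 [ 5.449e+02  1.694e+02  1.089e+02  2.000e-01]
 [ 6.541e+02  1.682e+02  1.696e+02  8.000e-01]
 [ 5.123e+02  8.170e+01  8.680e+01  1.200e+00]
 [ 5.192e+02  8.330e+01  9.470e+01  5.700e+00]]
0.12586879588494287 [0.10863207 0.00042424 0.06357552]
0.1248894546375323 [-0.10912151  0.00123535 -0.06073175]
0.17379767348510627 [ 0.00239579  0.17378021 -0.00057592]
0.17546480688200322 [0.00190636 0.17543979 0.00226784]
```

```bash
python3 - <<'E'
from h import *
c=cam("top"); s=cam("scene")
A=np.array([[614,143],[605,452],[152,440],[145,130],[378,532]])/6+[180,130]
B=np.array([[172,143],[335,90],[648,278],[503,357],[525,168]])/5+[190,200]
for k,U in((c,A),(s,B)):
    for i,(z,d,h) in enumerate([(.1743,0,3),(.1106,128,3),(.1106,128,3),(.1743,0,3),(.092,165,3)]):
        p=onz(k,U[i],z)[0]*1000
        print(p.round(1), "hinge x:",(p[0]+.866*d+.5*h).round(1))
    print()
E
```

```text
[652.   -7.4 174.3] hinge x: 653.5
[543.9  -8.  110.6] hinge x: 656.3
[544.7 169.2 110.6] hinge x: 657.0
[653.1 167.1 174.3] hinge x: 654.6
[512.2  80.8  92. ] hinge x: 656.6

[653.2  -1.  174.3] hinge x: 654.7
[544.6  -1.6 110.6] hinge x: 656.9
[546.2 169.9 110.6] hinge x: 658.5
[656.7 170.3 174.3] hinge x: 658.2
[515.7  84.5  92. ] hinge x: 660.1
```

```bash
cat >> h.py <<'E'
YAW=-0.010; H=np.array([.656,.0815,.172])
def Rl(): return R.from_euler('z',YAW).as_matrix()
def toolR(az,tilt=30):
    """tool z = -normal at tilt deg; az: angle (deg) of tool x from lathe upslope towards +y (left), about normal"""
    t=np.radians(tilt);z=np.array([np.sin(t),0,-np.cos(t)]);up=np.array([np.cos(t),0,np.sin(t)]);y=np.array([0,1,0])
    a=np.radians(az);x=np.cos(a)*up+np.sin(a)*y
    return Rl()@np.c_[x,np.cross(z,x),z]
def L2W(p): return H+Rl()@np.array(p)   # lathe axes, from hinge
def slope(d,y,h): return L2W([-.866*d-.5*h,y,-.5*d+.866*h])
def grip(th):
    f=th-np.pi/6; return L2W([-.165*np.cos(f)+.003*np.sin(f),0,.165*np.sin(f)+.003*np.cos(f)])
GO=0.0187
def rel(pt,Rt,pos=None,Rc=None):
    o=get_obs(); 
    if Rc is None: Rc=q2R(o["tcp_rot"])
    if pos is None: pos=np.array(o["tcp_pos"])
    print("d tool mm",(Rc.T@(np.array(pt)-pos)*1000).round(1),"rot deg",np.degrees(R.from_matrix(Rc.T@Rt).as_rotvec()).round(2))
def sim(rows,pos=None,Rc=None):
    o=get_obs()
    if Rc is None: Rc=q2R(o["tcp_rot"])
    if pos is None: pos=np.array(o["tcp_pos"])
    for r in rows:
        pos=pos+Rc@np.array(r[:3]); Rc=Rc@R.from_rotvec(np.radians(r[3:6])).as_matrix()
    return pos,Rc
def st():
    o=get_obs(); print("t",round(o["time"],2),"q",np.round(o["joint_positions"],2),"p",np.round(o["tcp_pos"],4),"F",np.round(o["contact_force"],1),"M",np.round(o["torque"],2),"w",round(float(o["width"]),4))
E
python3 - <<'E'
import plant; print([x for x in dir(plant) if x[0]!='_'])
from h import *
Rt=toolR(90); pt=L2W([0,0,0])*0+grip(0)-Rt[:,2]*.13
print(pt); rel(pt,Rt); st()
E
```

```text
['Unreachable', 'get_image', 'get_obs', 'grasp_offset', 'hand_in']
[0.44661628 0.08359391 0.20468138]
d tool mm [-293.9  375.3   26.6] rot deg [-29.59   6.06 -22.6 ]
t 0.45 q [ 1.05  0.09  1.37 -0.    1.68 -0.1 ] p [0.2211 0.5036 0.2312] F [-0.3 -1.2  0.4] M [-0.01 -0.02 -0.  ] w 0.0854
```

Request:
send_rows(
  deltas=[
    [-0.029,0.038,0,0,0,0,1],
    [-0.029,0.038,0,0,0,0,1],
    [-0.029,0.038,0,0,0,0,1],
    [-0.029,0.038,0,0,0,0,1],
    [-0.029,0.038,0,0,0,0,1],
    [-0.029,0.038,0,0,0,0,1],
    [-0.029,0.038,0,0,0,0,1],
    [-0.029,0.038,0,0,0,0,1],
    [-0.029,0.038,0,0,0,0,1],
    [-0.029,0.038,0,0,0,0,1],
  ],
)

```text
time: 1.45
tcp_pos: [0.4531, 0.0834, 0.2317]
tcp_rot: [0.0, 0.837, 0.547, 0.001]
contact_force: [1.0, 0.4, 0.4]
width: 0.0852
```

Request:
send_rows(
  deltas=[
    [0,0,0.005,-6,1.2,-4.5,1],
    [0,0,0.005,-6,1.2,-4.5,1],
    [0,0,0.005,-6,1.2,-4.5,1],
    [0,0,0.005,-6,1.2,-4.5,1],
    [0,0,0.005,-6,1.2,-4.5,1],
    [0,0,0,0,0,0,1],
  ],
)

```text
time: 2.05
tcp_pos: [0.4538, 0.0844, 0.2026]
tcp_rot: [0.185, 0.687, 0.679, 0.181]
contact_force: [-0.8, -0.2, -0.3]
width: 0.0855
```

```bash
python3 - <<'E'
from h import *
st()
Rt=toolR(90); pt=grip(0)-Rt[:,2]*.13
rel(pt,Rt)
w=cam("wrist"); cv2.imwrite("pics/w1.png",w["img"])
print(proj(w,[grip(0),slope(0,.088,.003),slope(0,-.088,.003),slope(128e-3,.088,.003),slope(.128,-.088,.003)]).round(0))
E
```

```text
t 2.05 q [ 0.1  -0.48  1.98 -0.07  1.12 -1.44] p [0.4538 0.0844 0.2026] F [-0.8 -0.2 -0.3] M [-0.01  0.27 -0.04] w 0.0855
d tool mm [-0.9 -5.2 -5.3] rot deg [ 0.03  0.18 -0.04]
[[280. 193.]
 [374. 363.]
 [187. 363.]
 [386. 236.]
 [175. 236.]]
```

View pics/w1.png

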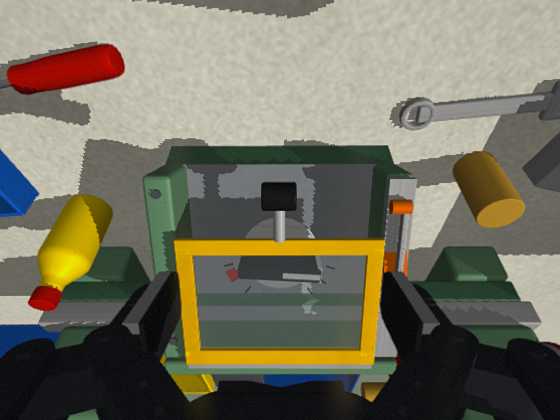

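```bash
python3 - <<'E'
from h import *
w=cam("wrist")
hsv=cv2.cvtColor(w["img"],cv2.COLOR_BGR2HSV)
m=cv2.inRange(hsv,(18,150,110),(32,255,255)); m[:, :150]=0; m[368:]=0; m[:, 400:]=0; m[:230]=0
cn=max(cv2.findContours(m,0,2)[0],key=cv2.contourArea)
b=cv2.boxPoints(cv2.minAreaRect(cn)); print("frame",cn.reshape(-1,2).min(0),cn.reshape(-1,2).max(0))
q=cv2.approxPolyDP(cn,8,True).reshape(-1,2); print(q.tolist())
g=cv2.inRange(w["img"],(0,0,0),(45,45,45)); g[:170]=0;g[225:]=0;g[:,:250]=0;g[:,310:]=0
k,l,s,ce=cv2.connectedComponentsWithStats(g); i=1+s[1:,4].argmax(); print("grip",s[i],ce[i])
n=-toolR(90)[:,2]
P=onplane(w,[list(ce[i])],grip(0),n)[0]; print("grip world",P, "pred",grip(0))
Q=onplane(w,q,slope(0,0,.003),n)
L=(Q-H)@Rl(); print(np.c_[-.866*L[:,0]-.5*L[:,2],L[:,1]].round(4))
E
```

```text
frame [174 235] [384 359]
[[174, 236], [187, 359], [373, 358], [383, 235]]
grip [261 178  36  29 976] [278.05020492 191.54815574]
grip world [0.51357931 0.08133713 0.09324253] pred [0.51161303 0.08294392 0.09209808]
[[ 0.1244 -0.0888]
 [-0.0007 -0.0884]
 [ 0.0003  0.0871]
 [ 0.125   0.0858]]
```

```bash
sed -i 's/H=np.array(\[.656,.0815,.172\])/H=np.array([.657,.0802,.172])/' h.py; python3 - <<'E'
from h import *
st()
Rt=toolR(90); rel(grip(0)+Rt[:,2]*(GO+.003),Rt)
E
```

```text
t 2.15 q [ 0.1  -0.47  1.97 -0.07  1.12 -1.44] p [0.4575 0.0847 0.2076] F [ 1.1 -0.1  0. ] M [0.07 0.19 0.02] w 0.0854
d tool mm [ -2.1 -10.9 149.2] rot deg [ 0.36  0.16 -0.15]
```

Request:
send_rows(
  deltas=[
    [0,-0.002,0.025,0,0,0,1],
    [0,-0.003,0.025,0,0,0,1],
    [-0.001,-0.003,0.025,0,0,0,1],
    [-0.001,-0.003,0.015,0,0,0,1],
    [0,0,0,0,0,0,1],
    [0,0,0,0,0,0,1],
  ],
)

```text
time: 2.75
tcp_pos: [0.4952, 0.0822, 0.1255]
tcp_rot: [0.187, 0.687, 0.678, 0.184]
contact_force: [0.9, 1.0, 0.3]
width: 0.0854
```

```bash
python3 - <<'E'
from h import *
st()
Rt=toolR(90); 
w=cam("wrist"); cv2.imwrite("pics/w2.png",w["img"])
print(proj(w,[grip(0)]).round(0))
st();rel(grip(0)+Rt[:,2]*(GO+.003),Rt)
E
```

```text
t 2.75 q [ 0.08 -0.32  2.04 -0.06  0.9  -1.45] p [0.4952 0.0822 0.1255] F [0.9 1.  0.3] M [0.01 0.21 0.05] w 0.0854
[[281. 239.]]
t 2.8 q [ 0.08 -0.33  2.04 -0.06  0.9  -1.45] p [0.4953 0.0823 0.1261] F [-0.5  0.4 -0. ] M [-0.    0.22 -0.  ] w 0.0849
d tool mm [-0.4 -2.6 59.8] rot deg [ 0.53  0.14 -0.09]
```

View pics/w2.png

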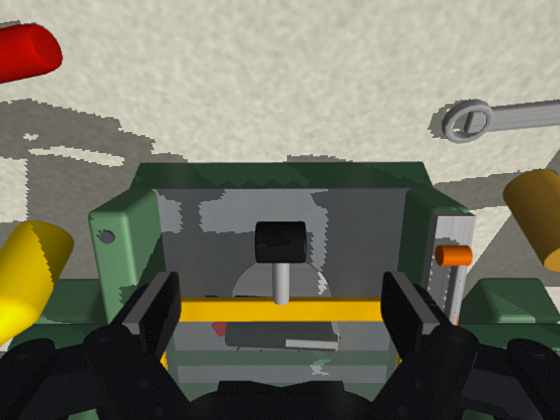

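Request:
send_rows(
  deltas=[
    [0,-0.001,0.02,0,0,0,1],
    [0,-0.001,0.02,0,0,0,1],
    [0,0,0.01,0,0,0,1],
    [0,0,0.008,0,0,0,1],
    [0,0,0,0,0,0,0.6],
    [0,0,0,0,0,0,0.3],
    [0,0,0,0,0,0,0],
    [0,0,0,0,0,0,0],
    [0,0,0,0,0,0,0],
  ],
)

```text
time: 3.7
tcp_pos: [0.5216, 0.0818, 0.074]
tcp_rot: [0.188, 0.686, 0.678, 0.184]
contact_force: [-3.3, -1.1, 4.9]
width: 0.0271
```

```bash
python3 - <<'E'
from h import *
st()
w=cam("wrist"); cv2.imwrite("pics/w3.png",w["img"])
Rt=toolR(90); rel(grip(0)+Rt[:,2]*(GO+.003),Rt)
E
```

```text
t 3.7 q [ 0.08 -0.2   2.06 -0.07  0.75 -1.45] p [0.5216 0.0818 0.074 ] F [-3.3 -1.1  4.9] M [-0.03  0.43  0.08] w 0.0271
d tool mm [-0.2  1.3  1.6] rot deg [ 0.48  0.15 -0.04]
```

View pics/w3.png

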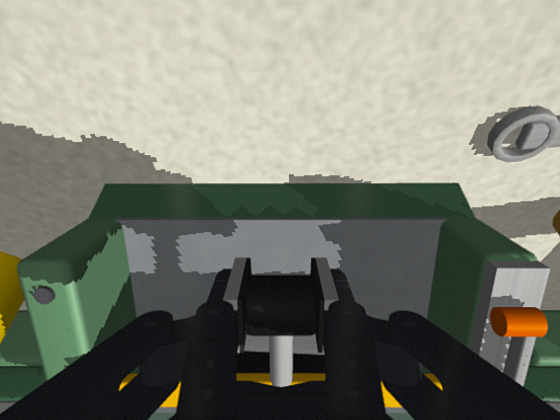

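```bash
python3 - <<'E'
import numpy as np
t=np.arange(0,1.96,.1)
y=165*(1-np.cos(t))+3*np.sin(t); z=-(165*np.sin(t)+3*(np.cos(t)-1))
for a,b,c in zip(t[1:],np.diff(y),np.diff(z)): print(round(a,2),b.round(1),c.round(1))
E
```

```text
0.1 1.1 -16.5
0.2 2.8 -16.3
0.3 4.4 -15.9
0.4 5.9 -15.4
0.5 7.4 -14.7
0.6 8.9 -13.9
0.7 10.2 -12.9
0.8 11.5 -11.9
0.9 12.6 -10.7
1.0 13.6 -9.3
1.1 14.5 -7.9
1.2 15.2 -6.5
1.3 15.7 -4.9
1.4 16.2 -3.3
1.5 16.4 -1.7
1.6 16.5 -0.0
1.7 16.4 1.6
1.8 16.2 3.2
1.9 15.8 4.8
```

Request:
send_rows(
  deltas=[
    [0,0.0011,-0.0165,0,0,0,0],
    [0,0.0028,-0.0163,0,0,0,0],
    [0,0.0044,-0.0159,0,0,0,0],
    [0,0.0059,-0.0154,0,0,0,0],
    [0,0.0074,-0.0147,0,0,0,0],
    [0,0,0,0,0,0,0],
  ],
)

```text
time: 4.35
tcp_pos: [0.5002, 0.0819, 0.1528]
tcp_rot: [0.188, 0.686, 0.678, 0.184]
contact_force: [3.0, -1.2, -3.3]
width: 0.0267
```

```bash
cat >> h.py <<'E'
def gth():
    o=get_obs(); Rc=q2R(o["tcp_rot"]); g=np.array(o["tcp_pos"])-Rc[:,2]*(GO+.0015)
    L=Rl().T@(g-H); th=np.arctan2(L[2],-L[0])+np.pi/6-.018
    print("theta",round(th,3),"r",round(float(np.hypot(L[0],L[2])),4),"y",round(float(L[1]),4))
E
python3 - <<'E'
from h import *
st();gth()
E
```

```text
t 4.35 q [ 0.08 -0.34  1.99 -0.06  0.96 -1.45] p [0.5002 0.0819 0.1528] F [ 3.  -1.2 -3.3] M [-0.06  0.35  0.02] w 0.0267
theta 0.495 r 0.1671 y 0.0002
```

Request:
send_rows(
  deltas=[
    [0,0.0089,-0.0139,0,0,0,0],
    [0,0.0102,-0.0129,0,0,0,0],
    [0,0.0115,-0.0119,0,0,0,0],
    [0,0.0126,-0.0107,0,0,0,0],
    [0,0.0136,-0.0093,0,0,0,0],
    [0,0.0145,-0.0079,0,0,0,0],
    [0,0.0152,-0.0065,0,0,0,0],
    [0,0.0157,-0.0049,0,0,0,0],
    [0,0.0162,-0.0033,0,0,0,0],
    [0,0,0,0,0,0,0],
  ],
)

```text
time: 5.35
tcp_pos: [0.5606, 0.0815, 0.2813]
tcp_rot: [0.186, 0.687, 0.679, 0.182]
contact_force: [-8.7, -0.8, 3.5]
width: 0.027
```

```bash
python3 - <<'E'
from h import *
st();gth()
c=cam("top"); crop(c,180,110,310,215,6,"top_1"); s=cam("scene"); crop(s,190,160,350,320,5,"scene_1")
E
```

```text
t 5.35 q [ 0.07 -0.24  1.66 -0.05  1.19 -1.48] p [0.5606 0.0815 0.2813] F [-8.7 -0.8  3.5] M [-0.14  1.41 -0.02] w 0.027
theta 1.378 r 0.1656 y 0.0004
```

View pics/top_1.png

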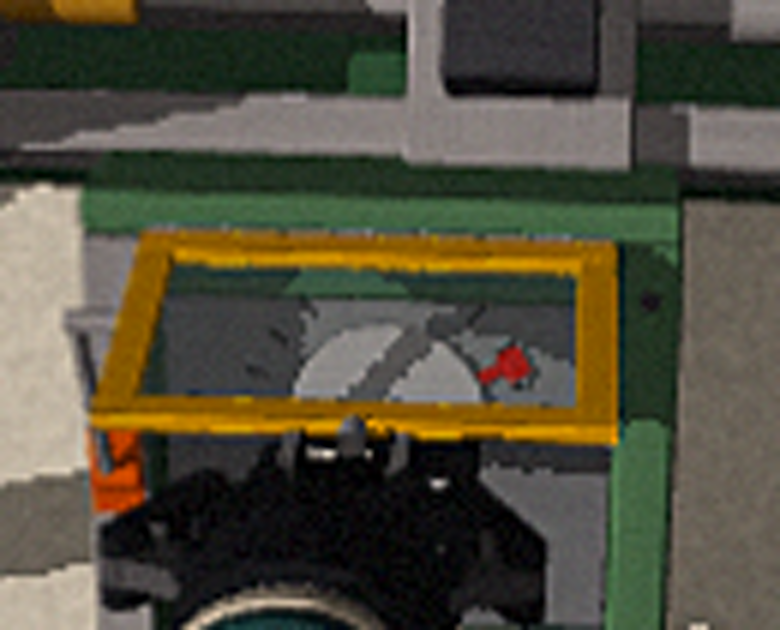

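View pics/scene_1.png

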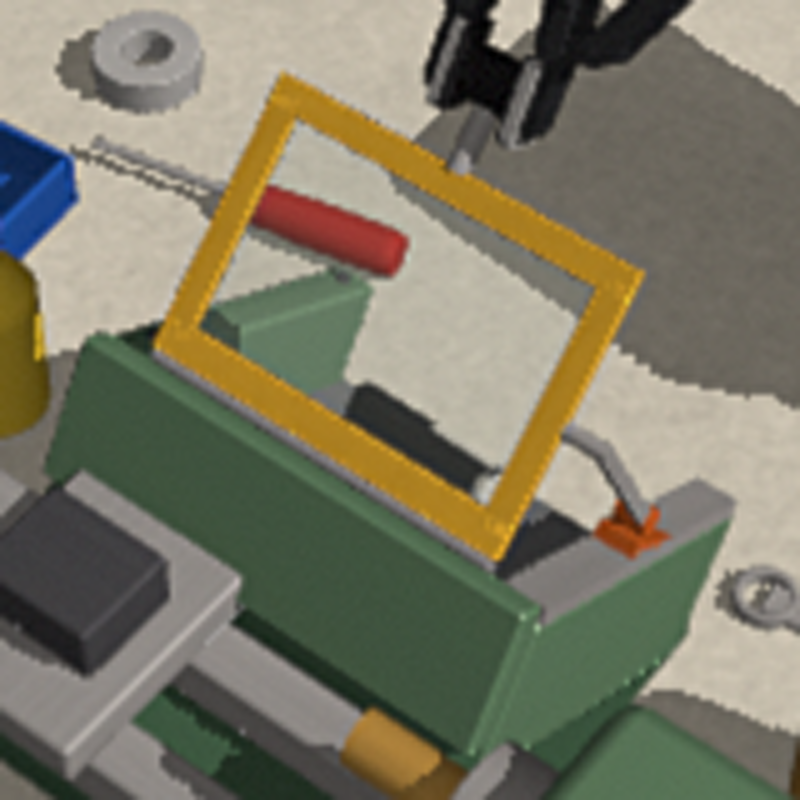

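Request:
send_rows(
  deltas=[
    [0,0.0082,-0.001,0,0,0,0],
    [0,0.0082,-0.0007,0,0,0,0],
    [0,0,0,0,0,0,0],
  ],
)

```text
time: 5.75
tcp_pos: [0.5735, 0.0814, 0.291]
tcp_rot: [0.186, 0.687, 0.679, 0.183]
contact_force: [-6.9, -1.9, 3.8]
width: 0.0265
```

Request:
send_rows(
  deltas=[
    [0,0.0041,-0.0001,0,0,0,0],
    [0,0,0,0,0,0,0],
  ],
)

```text
time: 5.95
tcp_pos: [0.5763, 0.0814, 0.2928]
tcp_rot: [0.186, 0.687, 0.679, 0.182]
contact_force: [-9.4, -0.4, 4.4]
width: 0.0266
```

Request:
send_rows(
  deltas=[
    [0,0.0041,0,0,0,0,0],
    [0,0,0,0,0,0,0],
  ],
)

```text
time: 6.15
tcp_pos: [0.5798, 0.0814, 0.2951]
tcp_rot: [0.186, 0.687, 0.679, 0.182]
contact_force: [-8.4, -1.0, 5.3]
width: 0.027
```

```bash
python3 - <<'E'
from h import *
st();gth()
s=cam("scene"); crop(s,270,220,350,290,8,"scene_2")
E
```

```text
t 6.15 q [ 0.07 -0.2   1.6  -0.04  1.21 -1.49] p [0.5798 0.0814 0.2951] F [-8.4 -1.   5.3] M [-0.09  1.67 -0.06] w 0.027
theta 1.52 r 0.1655 y 0.0005
```

View pics/scene_2.png

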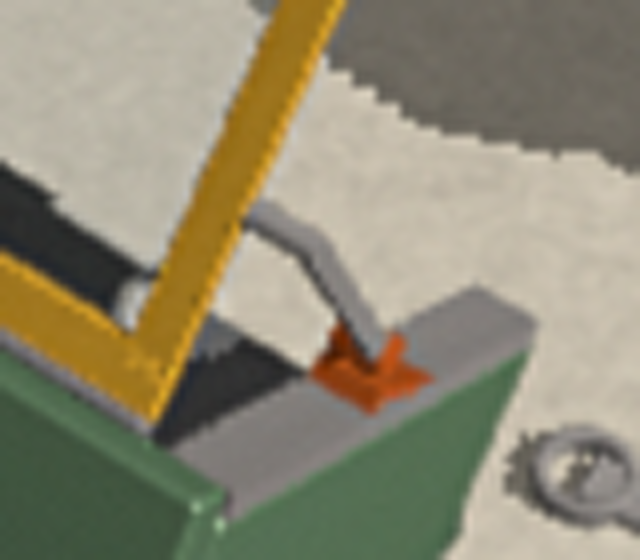

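Request:
send_rows(
  deltas=[
    [0,0.0041,-0.001,0,0,0,0],
    [0,0,0,0,0,0,0],
  ],
)

```text
time: 6.4
tcp_pos: [0.583, 0.0813, 0.2971]
tcp_rot: [0.186, 0.687, 0.679, 0.182]
contact_force: [-6.9, -0.4, 1.8]
width: 0.0271
```

Request:
send_rows(
  deltas=[
    [0,0.0041,0,0,0,0,0],
    [0,0,0,0,0,0,0],
  ],
)

```text
time: 6.6
tcp_pos: [0.5867, 0.0813, 0.2992]
tcp_rot: [0.186, 0.687, 0.679, 0.182]
contact_force: [-5.6, -1.7, 2.4]
width: 0.0271
```

Request:
send_rows(
  deltas=[
    [0,0.0041,0.0002,0,0,0,0],
    [0,0,0,0,0,0,0],
  ],
)

```text
time: 6.8
tcp_pos: [0.5905, 0.0813, 0.3013]
tcp_rot: [0.186, 0.687, 0.679, 0.182]
contact_force: [-6.7, -1.2, 2.5]
width: 0.0266
```

```bash
python3 - <<'E'
from h import *
st();gth()
s=cam("scene"); crop(s,270,220,350,290,8,"scene_3")
E
```

```text
t 6.8 q [ 0.06 -0.17  1.57 -0.04  1.22 -1.49] p [0.5905 0.0813 0.3013] F [-6.7 -1.2  2.5] M [-0.04  1.48 -0.18] w 0.0266
theta 1.595 r 0.1656 y 0.0005
```

View pics/scene_3.png

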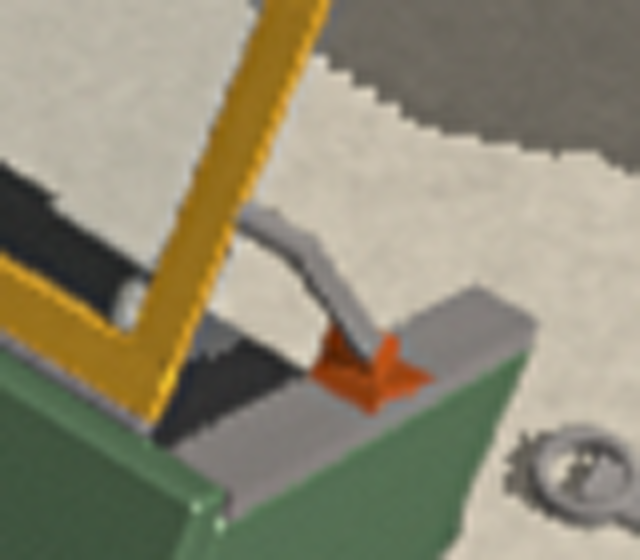

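Request:
send_rows(
  deltas=[
    [0,0.0041,0.0003,0,0,0,0],
    [0,0,0,0,0,0,0],
  ],
)

```text
time: 7.05
tcp_pos: [0.5943, 0.0812, 0.3032]
tcp_rot: [0.186, 0.687, 0.679, 0.182]
contact_force: [-6.5, -0.2, 2.9]
width: 0.0271
```

Request:
send_rows(
  deltas=[
    [0,0.0041,0.0003,0,0,0,0],
    [0,0,0,0,0,0,0],
  ],
)

```text
time: 7.25
tcp_pos: [0.5981, 0.0812, 0.3051]
tcp_rot: [0.186, 0.687, 0.679, 0.183]
contact_force: [-4.9, -1.1, 1.8]
width: 0.0269
```

Request:
send_rows(
  deltas=[
    [0,0.0041,0.0004,0,0,0,0],
    [0,0,0,0,0,0,0],
  ],
)

```text
time: 7.45
tcp_pos: [0.602, 0.0812, 0.3069]
tcp_rot: [0.186, 0.687, 0.679, 0.183]
contact_force: [-4.5, -1.0, 1.0]
width: 0.0268
```

```bash
python3 - <<'E'
from h import *
st();gth()
s=cam("scene"); crop(s,270,220,350,290,8,"scene_4")
E
```

```text
t 7.45 q [ 0.06 -0.15  1.54 -0.04  1.23 -1.49] p [0.602  0.0812 0.3069] F [-4.5 -1.   1. ] M [-0.04  1.38 -0.07] w 0.0268
theta 1.672 r 0.1657 y 0.0005
```

View pics/scene_4.png

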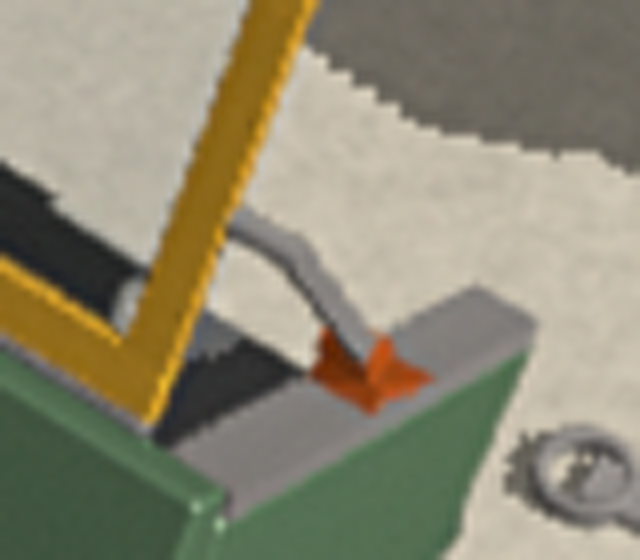

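Request:
send_rows(
  deltas=[
    [0,0.0041,0.0005,0,0,0,0],
    [0,0,0,0,0,0,0],
  ],
)

```text
time: 7.7
tcp_pos: [0.6061, 0.0812, 0.3086]
tcp_rot: [0.186, 0.687, 0.679, 0.183]
contact_force: [-4.0, -1.2, -1.7]
width: 0.0267
```

Request:
send_rows(
  deltas=[
    [0,0.0041,0.0006,0,0,0,0],
    [0,0,0,0,0,0,0],
  ],
)

```text
time: 7.9
tcp_pos: [0.6102, 0.0811, 0.3103]
tcp_rot: [0.186, 0.687, 0.679, 0.183]
contact_force: [-3.5, 0.0, -2.3]
width: 0.0267
```

Request:
send_rows(
  deltas=[
    [0,0.0041,0.0007,0,0,0,0],
    [0,0,0,0,0,0,0],
  ],
)

```text
time: 8.1
tcp_pos: [0.6143, 0.0811, 0.3118]
tcp_rot: [0.187, 0.686, 0.679, 0.183]
contact_force: [-2.5, -0.1, -2.2]
width: 0.0269
```

```bash
python3 - <<'E'
from h import *
st();gth()
s=cam("scene"); crop(s,270,220,350,290,8,"scene_5")
c=cam("top"); crop(c,180,110,310,215,6,"top_5")
E
```

```text
t 8.1 q [ 0.06 -0.12  1.51 -0.04  1.23 -1.5 ] p [0.6143 0.0811 0.3118] F [-2.5 -0.1 -2.2] M [ 0.03  1.39 -0.02] w 0.0269
theta 1.752 r 0.1659 y 0.0005
```

View pics/scene_5.png

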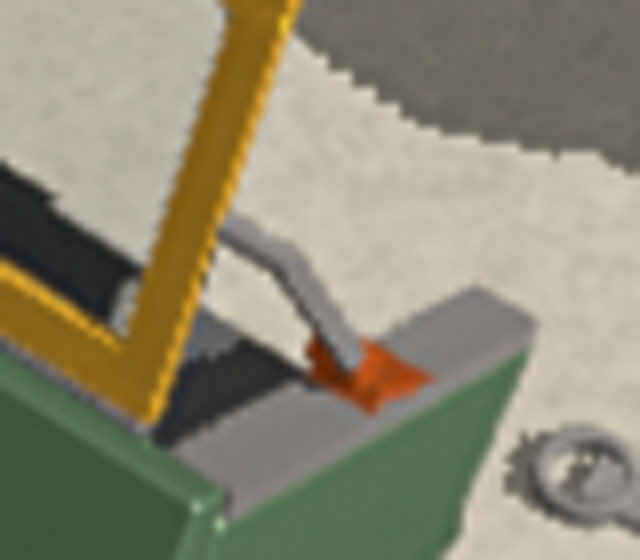

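View pics/top_5.png

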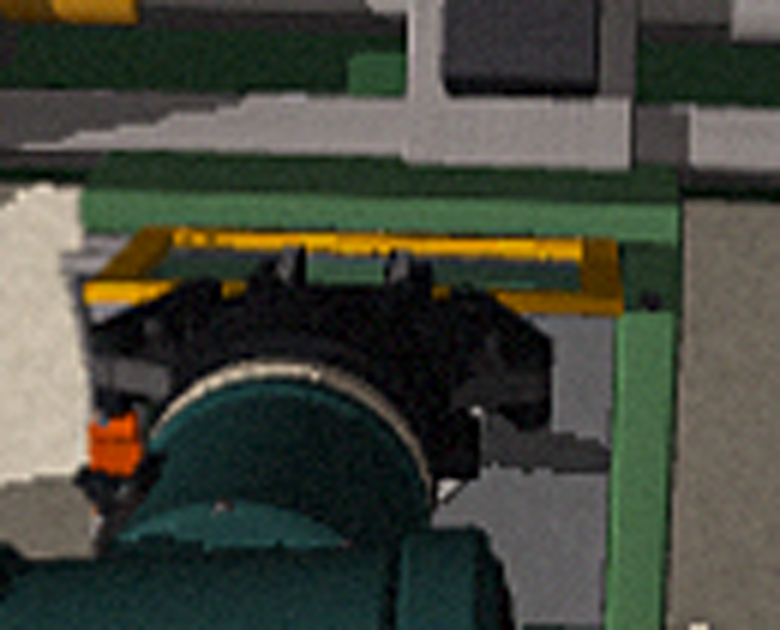

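Request:
send_rows(
  deltas=[
    [0,0.0041,0.0008,0,0,0,0],
    [0,0,0,0,0,0,0],
  ],
)

```text
time: 8.4
tcp_pos: [0.6181, 0.0811, 0.3132]
tcp_rot: [0.186, 0.686, 0.679, 0.183]
contact_force: [-2.8, -1.2, -4.6]
width: 0.0266
```

Request:
send_rows(
  deltas=[
    [0,0.0041,0.0009,0,0,0,0],
    [0,0,0,0,0,0,0],
  ],
)

```text
time: 8.6
tcp_pos: [0.6223, 0.081, 0.3145]
tcp_rot: [0.186, 0.686, 0.679, 0.183]
contact_force: [-2.6, 0.2, -5.5]
width: 0.0266
```

Request:
send_rows(
  deltas=[
    [0,0.0041,0.001,0,0,0,0],
    [0,0,0,0,0,0,0],
  ],
)

```text
time: 8.8
tcp_pos: [0.6264, 0.081, 0.3158]
tcp_rot: [0.186, 0.686, 0.679, 0.183]
contact_force: [-1.3, 0.5, -6.8]
width: 0.0267
```

```bash
python3 - <<'E'
from h import *
st();gth()
s=cam("scene"); crop(s,270,220,350,290,8,"scene_6")
E
```

```text
t 8.8 q [ 0.06 -0.1   1.48 -0.04  1.24 -1.5 ] p [0.6264 0.081  0.3158] F [-1.3  0.5 -6.8] M [0.1  1.6  0.09] w 0.0267
theta 1.828 r 0.1663 y 0.0006
```

View pics/scene_6.png

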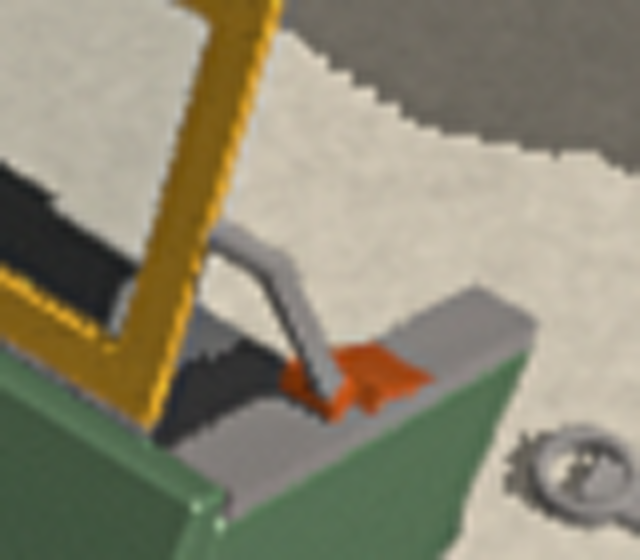

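Request:
send_rows(
  deltas=[
    [0,-0.0041,-0.0013,0,0,0,0],
    [0,0,0,0,0,0,0],
  ],
)

```text
time: 9.05
tcp_pos: [0.6221, 0.081, 0.3146]
tcp_rot: [0.187, 0.686, 0.678, 0.184]
contact_force: [3.4, 0.8, -11.2]
width: 0.0269
```

Request:
send_rows(
  deltas=[
    [0,-0.0041,-0.0013,0,0,0,0],
    [0,0,0,0,0,0,0],
  ],
)

```text
time: 9.25
tcp_pos: [0.6185, 0.0811, 0.3134]
tcp_rot: [0.187, 0.686, 0.678, 0.184]
contact_force: [8.1, 1.1, -14.9]
width: 0.027
```

```bash
python3 - <<'E'
from h import *
st();gth()
s=cam("scene"); crop(s,270,220,350,290,8,"scene_7")
E
```

```text
t 9.25 q [ 0.06 -0.12  1.5  -0.04  1.23 -1.5 ] p [0.6185 0.0811 0.3134] F [  8.1   1.1 -14.9] M [ 0.17 -0.05  0.05] w 0.027
theta 1.778 r 0.1661 y 0.0006
```

View pics/scene_7.png

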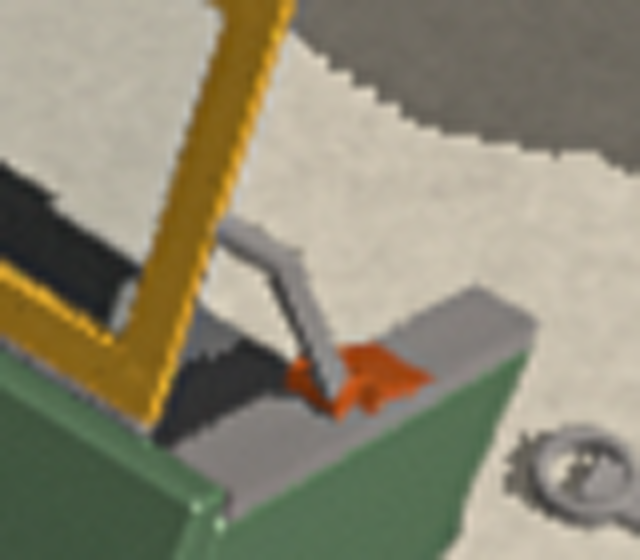

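Request:
send_rows(
  deltas=[
    [0,-0.0035,0.001,0,0,0,0],
    [0,0,0,0,0,0,0],
  ],
)

```text
time: 9.5
tcp_pos: [0.6169, 0.0811, 0.3128]
tcp_rot: [0.189, 0.686, 0.678, 0.186]
contact_force: [7.5, 0.6, -12.6]
width: 0.0268
```

Request:
send_rows(
  deltas=[
    [0,-0.003,0.0005,0,0,0,0],
    [0,0,0,0,0,0,0],
  ],
)

```text
time: 9.7
tcp_pos: [0.6149, 0.0811, 0.3122]
tcp_rot: [0.19, 0.686, 0.678, 0.186]
contact_force: [5.4, -0.1, -9.1]
width: 0.0268
```

```bash
python3 - <<'E'
from h import *
st();gth()
o=get_obs();print("F tool",q2R(o["tcp_rot"]).T@np.array(o["contact_force"]))
s=cam("scene"); crop(s,270,220,350,290,8,"scene_8")
E
```

```text
t 9.7 q [ 0.06 -0.13  1.51 -0.04  1.22 -1.5 ] p [0.6149 0.0811 0.3122] F [ 5.4 -0.1 -9.1] M [ 0.17 -0.39  0.23] w 0.0268
theta 1.755 r 0.166 y 0.0005
F tool [-0.03886866 -0.0233985  10.60377062]
```

View pics/scene_8.png

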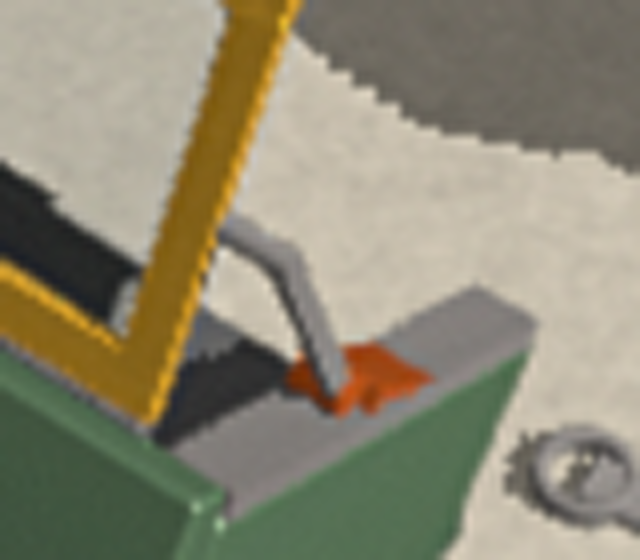

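Request:
send_rows(
  deltas=[
    [0,-0.003,0.001,0,0,0,0],
    [0,0,0,0,0,0,0],
  ],
)

```text
time: 9.95
tcp_pos: [0.6134, 0.0811, 0.3116]
tcp_rot: [0.191, 0.685, 0.677, 0.188]
contact_force: [6.0, 0.2, -7.3]
width: 0.0266
```

```bash
python3 - <<'E'
from h import *
st();gth()
o=get_obs();print("F tool",q2R(o["tcp_rot"]).T@np.array(o["contact_force"]))
E
```

```text
t 9.95 q [ 0.06 -0.13  1.52 -0.04  1.21 -1.5 ] p [0.6134 0.0811 0.3116] F [ 6.   0.2 -7.3] M [ 0.11 -0.67  0.11] w 0.0266
theta 1.745 r 0.166 y 0.0005
F tool [0.27184315 1.36939434 9.31917294]
```

Request:
send_rows(
  deltas=[
    [0,-0.003,0.0005,0,0,0,0],
    [0,0,0,0,0,0,0],
  ],
)

```text
time: 10.15
tcp_pos: [0.6108, 0.0811, 0.3107]
tcp_rot: [0.191, 0.685, 0.677, 0.188]
contact_force: [4.4, 0.1, -2.6]
width: 0.0266
```

```bash
python3 - <<'E'
from h import *
st();gth()
o=get_obs();print("F tool",q2R(o["tcp_rot"]).T@np.array(o["contact_force"]))
s=cam("scene"); crop(s,270,220,350,290,8,"scene_9")
E
```

```text
t 10.15 q [ 0.06 -0.14  1.53 -0.04  1.21 -1.49] p [0.6108 0.0811 0.3107] F [ 4.4  0.1 -2.6] M [ 0.08 -0.69  0.04] w 0.0266
theta 1.728 r 0.1659 y 0.0005
F tool [0.12056638 2.45067403 4.52174684]
```

View pics/scene_9.png

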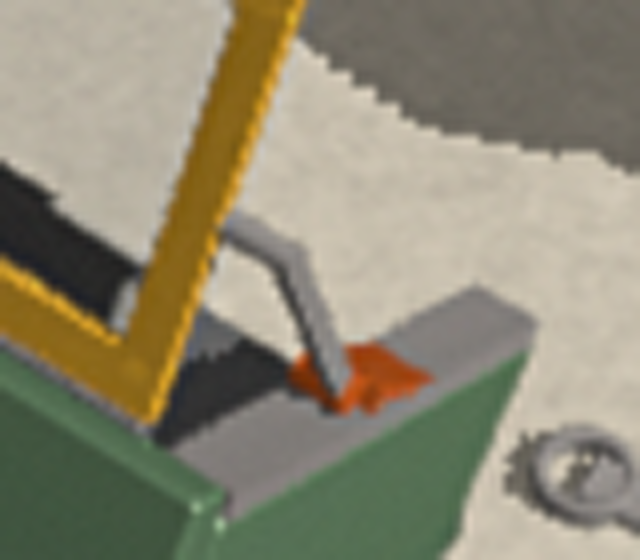

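Request:
send_rows(
  deltas=[
    [0,-0.003,0,0,0,0,0],
    [0,0,0,0,0,0,0],
  ],
)

```text
time: 10.4
tcp_pos: [0.6072, 0.0812, 0.3092]
tcp_rot: [0.19, 0.686, 0.678, 0.187]
contact_force: [1.0, 0.1, 6.1]
width: 0.0269
```

```bash
python3 - <<'E'
from h import *
st();gth()
o=get_obs();print("F tool",q2R(o["tcp_rot"]).T@np.array(o["contact_force"]))
E
```

```text
t 10.4 q [ 0.06 -0.15  1.54 -0.04  1.21 -1.49] p [0.6072 0.0812 0.3092] F [1.  0.1 6.1] M [-0.   -0.84  0.03] w 0.0269
theta 1.705 r 0.1659 y 0.0005
F tool [ 0.07386517  3.95090858 -4.70941289]
```

Request:
send_rows(
  deltas=[
    [0,-0.003,0,0,0,0,0],
    [0,0,0,0,0,0,0],
  ],
)

```text
time: 10.6
tcp_pos: [0.6053, 0.0811, 0.3085]
tcp_rot: [0.191, 0.685, 0.677, 0.188]
contact_force: [3.3, 0.1, 6.6]
width: 0.0271
```

```bash
python3 - <<'E'
from h import *
st();gth()
o=get_obs();print("F tool",q2R(o["tcp_rot"]).T@np.array(o["contact_force"]))
s=cam("scene"); crop(s,270,220,350,290,8,"scene_10")
E
```

```text
t 10.6 q [ 0.06 -0.15  1.54 -0.04  1.21 -1.49] p [0.6053 0.0811 0.3085] F [3.3 0.1 6.6] M [ 0.01 -1.13 -0.03] w 0.0271
theta 1.693 r 0.1658 y 0.0005
F tool [ 0.11501391  6.24208537 -3.99602541]
```

View pics/scene_10.png

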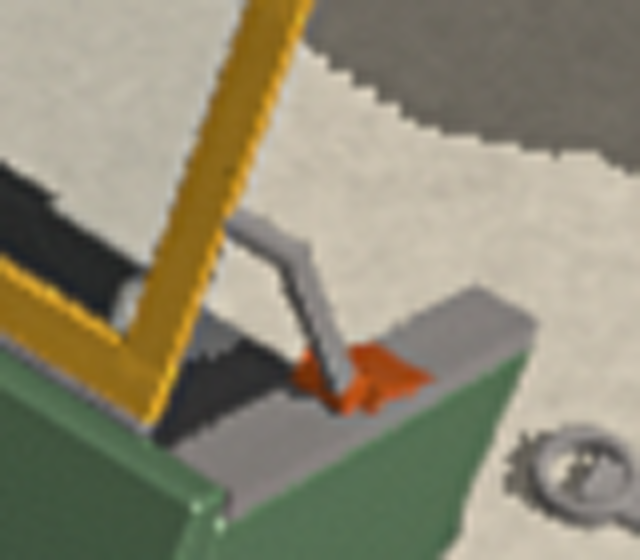

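Request:
send_rows(
  deltas=[
    [0,-0.003,-0.0005,0,0,0,0],
    [0,0,0,0,0,0,0],
  ],
)

```text
time: 10.85
tcp_pos: [0.6037, 0.0811, 0.3078]
tcp_rot: [0.192, 0.685, 0.677, 0.189]
contact_force: [8.0, -0.8, 4.8]
width: 0.0267
```

```bash
python3 - <<'E'
from h import *
st();gth()
o=get_obs();print("F tool",q2R(o["tcp_rot"]).T@np.array(o["contact_force"]))
E
```

```text
t 10.85 q [ 0.06 -0.16  1.55 -0.04  1.21 -1.49] p [0.6037 0.0811 0.3078] F [ 8.  -0.8  4.8] M [ 0.03 -1.84  0.2 ] w 0.0267
theta 1.681 r 0.1658 y 0.0004
F tool [-0.76071361  9.35393832  0.10539177]
```

Request:
send_rows(
  deltas=[
    [0,-0.003,-0.0005,0,0,0,0],
    [0,0,0,0,0,0,0],
  ],
)

```text
time: 11.05
tcp_pos: [0.6021, 0.0811, 0.3071]
tcp_rot: [0.193, 0.685, 0.677, 0.19]
contact_force: [13.2, 1.4, 4.2]
width: 0.0268
```

```bash
python3 - <<'E'
from h import *
st();gth()
o=get_obs();print("F tool",q2R(o["tcp_rot"]).T@np.array(o["contact_force"]))
s=cam("scene"); crop(s,270,220,350,290,8,"scene_11")
E
```

```text
t 11.05 q [ 0.06 -0.16  1.56 -0.04  1.2  -1.49] p [0.6021 0.0811 0.3071] F [13.2  1.4  4.2] M [ 0.12 -2.35 -0.05] w 0.0268
theta 1.671 r 0.1659 y 0.0004
F tool [ 1.53727377 13.42483294  3.25268006]
```

View pics/scene_11.png

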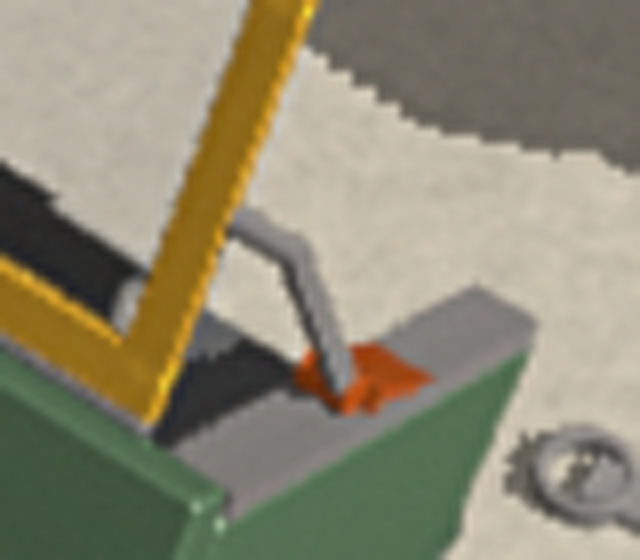

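Request:
send_rows(
  deltas=[
    [0,0.003,0,0,0,0,0],
    [0,0.003,0,0,0,0,0],
    [0,0,0,0,0,0,0],
  ],
)

```text
time: 11.4
tcp_pos: [0.6047, 0.0811, 0.3082]
tcp_rot: [0.19, 0.686, 0.677, 0.187]
contact_force: [3.7, 0.6, 6.8]
width: 0.0265
```

```bash
python3 - <<'E'
from h import *
st();gth()
o=get_obs();print("F tool",q2R(o["tcp_rot"]).T@np.array(o["contact_force"]))
E
```

```text
t 11.4 q [ 0.06 -0.15  1.54 -0.04  1.21 -1.49] p [0.6047 0.0811 0.3082] F [3.7 0.6 6.8] M [ 0.01 -1.03 -0.11] w 0.0265
theta 1.689 r 0.1658 y 0.0005
F tool [ 0.63843052  6.67651186 -3.92544329]
```

Request:
send_rows(
  deltas=[
    [0,0.002,0,0,0,0,0],
    [0,0,0,0,0,0,0.3],
    [0,0,0,0,0,0,0.4],
    [0,0,0,0,0,0,0.5],
    [0,0,0,0,0,0,0.6],
  ],
)

```text
time: 11.9
tcp_pos: [0.6037, 0.0811, 0.3031]
tcp_rot: [0.186, 0.687, 0.679, 0.182]
contact_force: [0.3, -0.5, 0.7]
width: 0.0508
```

```bash
python3 - <<'E'
from h import *
st();gth()
s=cam("scene"); crop(s,190,150,350,290,5,"scene_12")
w=cam("wrist"); cv2.imwrite("pics/w12.png",w["img"])
E
```

```text
t 11.9 q [ 0.06 -0.15  1.54 -0.04  1.22 -1.49] p [0.6037 0.0811 0.3031] F [ 0.3 -0.5  0.7] M [-0.01  0.24  0.05] w 0.0508
theta 1.673 r 0.1615 y 0.0005
```

View pics/scene_12.png

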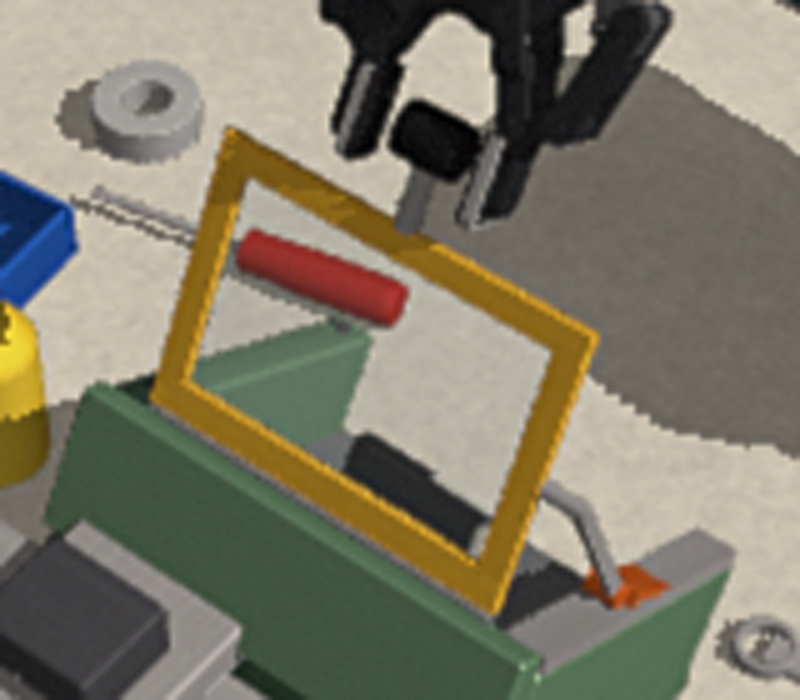

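View pics/w12.png

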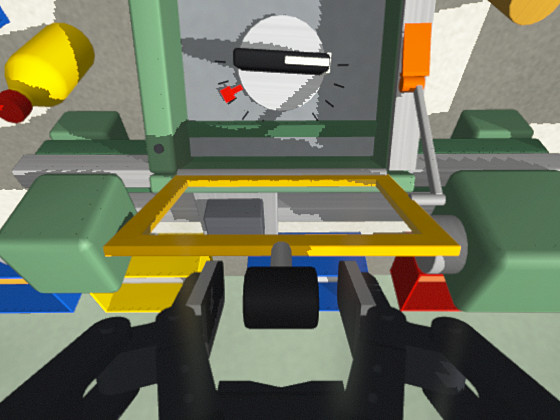

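Request:
send_rows(
  deltas=[
    [0,0,-0.015,0,0,0,0.7],
    [0,0,-0.025,0,0,0,0.7],
    [0,0,-0.025,0,0,0,0.7],
    [0,-0.02,-0.01,0,0,0,0.7],
    [0,-0.04,0,0,0,0,0.7],
    [0,-0.04,0.02,0,0,0,0.7],
    [0,-0.01,0.03,0,0,0,0.7],
    [0,0,0.03,0,0,0,0.7],
    [0,0,0,0,0,0,0.7],
    [0,0,0,0,0,0,0.7],
  ],
)

```text
time: 13.0
tcp_pos: [0.5121, 0.0822, 0.2456]
tcp_rot: [0.187, 0.686, 0.678, 0.184]
contact_force: [0.3, 0.3, 0.2]
width: 0.0594
```

```bash
python3 - <<'E'
from h import *
st()
w=cam("wrist"); cv2.imwrite("pics/w13.png",w["img"])
s=cam("scene"); crop(s,190,150,350,290,5,"scene_13")
Rt=toolR(90);kn=slope(.088,0,-.026); rel(kn+Rt[:,2]*GO,Rt)
print(proj(w,[kn,slope(.088,0,-.053)]))
E
```

```text
t 13.0 q [ 0.08 -0.35  1.82 -0.05  1.15 -1.47] p [0.5121 0.0822 0.2456] F [0.3 0.3 0.2] M [ 0.    0.24 -0.03] w 0.0594
d tool mm [ -0.2  -3.1 182.3] rot deg [ 0.62  0.13 -0.06]
[[280.71810333 187.69026893]
 [280.75108454 180.79152867]]
```

View pics/w13.png

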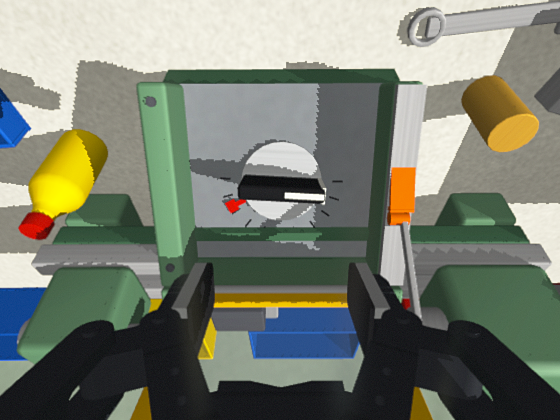

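View pics/scene_13.png

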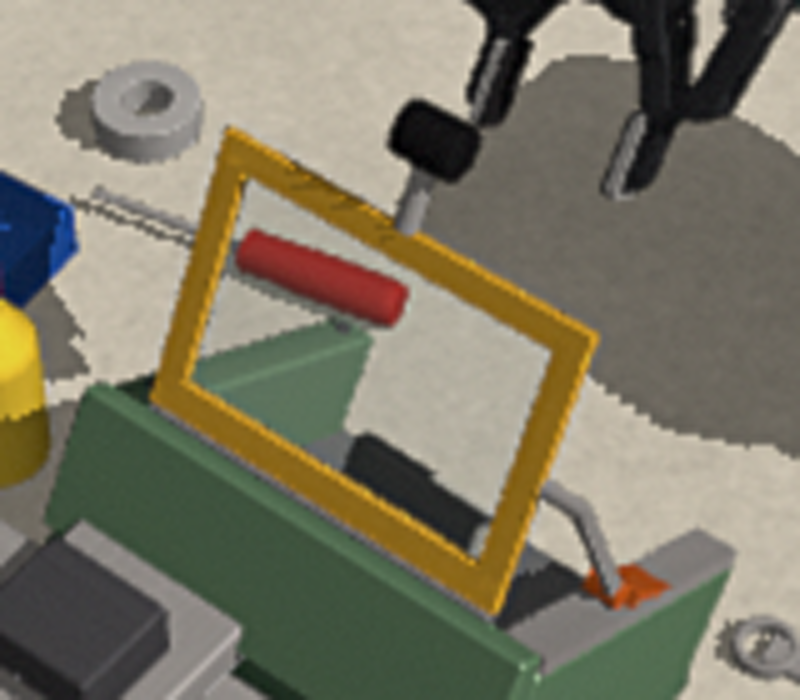

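```bash
cat >> h.py <<'E'
def kang(w,show=True):
    """red mark & pointer: pixel masks -> panel coords (down d, y) -> angles"""
    im=w["img"];hsv=cv2.cvtColor(im,cv2.COLOR_BGR2HSV)
    n=-toolR(90)[:,2]
    def pc(uv,h):
        Q=onplane(w,uv,slope(0,0,h),n); L=(Q-H)@Rl(); return np.c_[-.866*L[:,0]-.5*L[:,2],L[:,1]]
    ku=proj(w,[slope(.088,0,-.026)])[0]
    yy,xx=np.mgrid[:im.shape[0],:im.shape[1]]
    grid=None
    red=((hsv[...,0]<8)|(hsv[...,0]>172))&(hsv[...,1]>150)&(hsv[...,2]>60)
    v,u=np.nonzero(red); P=pc(np.c_[u,v],-.058); r=np.hypot(P[:,0]-.088,P[:,1]); k=(r>.034)&(r<.07); P=P[k]
    if len(P): print("red n",len(P),"centroid d,y",P.mean(0).round(4),"r",r[k].min().round(4),r[k].max().round(4),"ang(nominal ctr)",np.arctan2(-(P[:,0].mean()-.088),P[:,1].mean()).round(3))
    return pc
E
python3 - <<'E'
from h import *
w=cam("wrist"); pc=kang(w); crop(w,190,120,370,260,4,"w13c")
hsv=cv2.cvtColor(w["img"],cv2.COLOR_BGR2HSV)
E
```

```text
red n 168 centroid d,y [ 0.0621 -0.0476] r 0.0418 0.0623 ang(nominal ctr) 2.644
```

View pics/w13c.png

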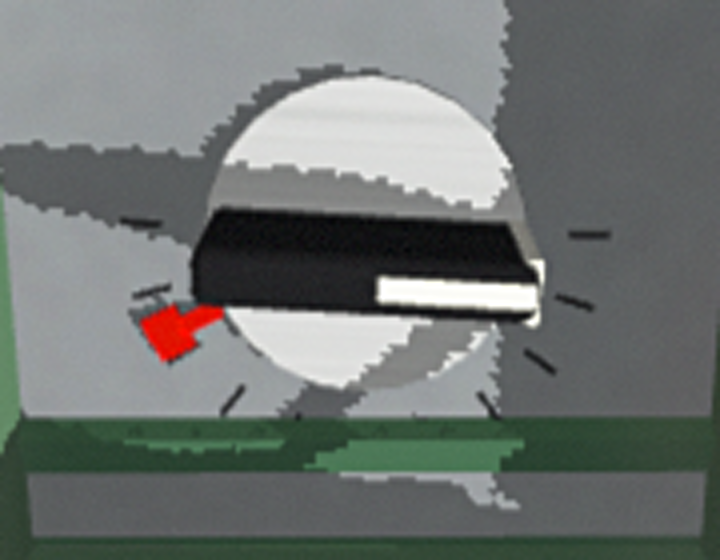

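```bash
python3 - <<'E'
from h import *
w=cam("wrist"); pc=kang(w)
c=lambda a:np.array(a)/4+[190,120]
print("plate L,R,T,B",pc(c([[209,215],[520,205],[366,73],[345,389]]),-.053).round(4).tolist())
print("line",pc(c([[376,290],[540,298]]),-.008).round(4).tolist())
L=pc(c([[376,290],[540,298]]),-.008);v=L[1]-L[0];print("pointer ang",np.arctan2(-v[0],v[1]))
print("bar top corners",pc(c([[200,300],[535,321],[195,255],[535,268]]),-.008).round(4).tolist())
# red tip
print("red tip/base",pc(c([[222,313],[155,335]]),-.058).round(4).tolist())
# plate ellipse edge points -> circle fit
E
```

```text
red n 169 centroid d,y [ 0.0621 -0.0476] r 0.0418 0.0623 ang(nominal ctr) 2.643
plate L,R,T,B [[0.0921, -0.0375], [0.0946, 0.0386], [0.1264, 0.001], [0.0469, -0.0044]]
line [[0.0856, 0.0031], [0.0837, 0.0385]]
pointer ang 0.0515563796948048
bar top corners [[0.0834, -0.035], [0.0786, 0.0376], [0.0934, -0.0357], [0.0904, 0.0371]]
red tip/base [[0.0656, -0.0357], [0.0598, -0.053]]
```

Request:
send_rows(
  deltas=[
    [0,0,0,0,0,8.5,0.7],
    [0,0,0,0,0,8.5,0.7],
    [0,0,0,0,0,8.5,0.7],
    [0,0,0,0,0,8.5,0.7],
    [0,0,0,0,0,8.5,0.7],
    [0,0,0,0,0,8.5,0.7],
    [0,0,0,0,0,8.5,0.7],
    [0,0,0,0,0,8.5,0.7],
    [0,0,0.02,0,0,8.5,0.7],
    [0,0,0.02,0,0,8.5,0.7],
  ],
)

```text
time: 14.2
tcp_pos: [0.5337, 0.082, 0.2129]
tcp_rot: [0.013, 0.964, 0.034, 0.264]
contact_force: [-0.3, -0.4, -0.4]
width: 0.0601
```

Request:
send_rows(
  deltas=[
    [0,0,0.02,0,0,8,0.7],
    [0,0,0.02,0,0,0,0.7],
    [0,0,0,0,0,0,0.7],
    [0,0,0,0,0,0,0.7],
  ],
)

```text
time: 14.6
tcp_pos: [0.553, 0.0816, 0.1767]
tcp_rot: [-0.004, 0.964, -0.031, 0.262]
contact_force: [-0.4, -0.6, 0.8]
width: 0.0597
```

```bash
cat >> h.py <<'E'
def KN(): return slope(.0868,.0007,-.026)
E
python3 - <<'E'
from h import *
st()
w=cam("wrist"); cv2.imwrite("pics/w14.png",w["img"])
Rt=toolR(-3.1);rel(KN()+Rt[:,2]*GO,Rt)
pc=kang(w); print(proj(w,[KN(),slope(.0868,.0007,-.008)]))
E
```

```text
t 14.6 q [ 0.07 -0.22  1.86 -0.05  0.97  0.15] p [0.553  0.0816 0.1767] F [-0.4 -0.6  0.8] M [-0.02  0.22  0.03] w 0.0597
d tool mm [ -0.7  -0.5 101.4] rot deg [ 0.11 -0.54  0.05]
red n 260 centroid d,y [ 0.0625 -0.0479] r 0.0422 0.0628 ang(nominal ctr) 2.652
[[280.53605973 215.90288637]
 [280.75851119 225.04063013]]
```

View pics/w14.png

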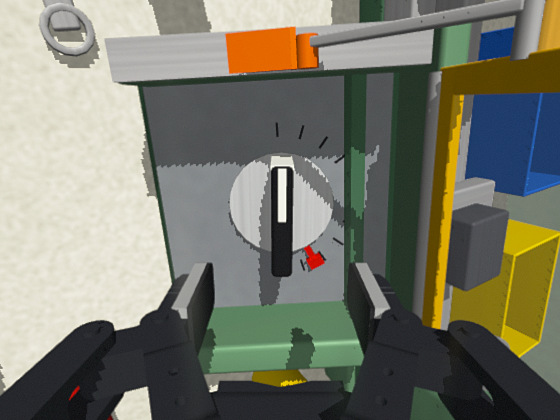

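```bash
python3 - <<'E'
from h import *
w=cam("wrist"); pc=kang(w); crop(w,220,140,360,290,5,"w14c")
E
```

```text
red n 258 centroid d,y [ 0.0624 -0.0479] r 0.0422 0.0628 ang(nominal ctr) 2.651
```

View pics/w14c.png

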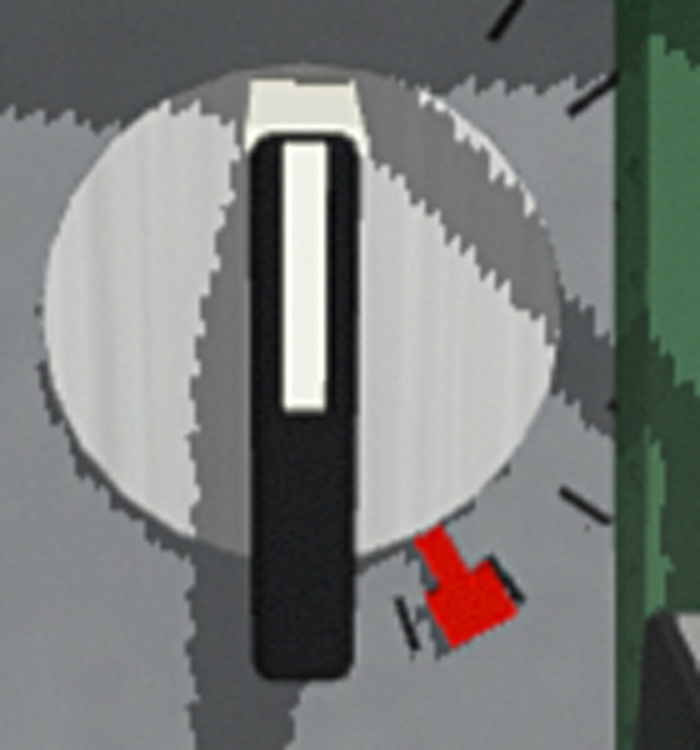

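```bash
python3 - <<'E'
from h import *
w=cam("wrist"); pc=kang(w)
c=lambda a:np.array(a,float)/5+[220,140]
E=pc(c([[43,312],[560,312],[301,65],[120,130],[490,135],[110,500],[505,470]]),-.053)
A=np.c_[2*E,np.ones(len(E))];s=np.linalg.lstsq(A,(E**2).sum(1),rcond=None)[0];ctr=s[:2];print("plate ctr",ctr,"r",np.sqrt(s[2]+ctr@ctr))
b=pc(c([[251,400],[353,400],[258,200],[356,200],[255,600],[352,600],[303,135],[303,680]]),-.008);print("bar",b.round(4).tolist())
L=pc(c([[304,145],[304,410]]),-.008);v=L[0]-L[1];print("pointer",np.arctan2(-v[0],v[1]))
M=pc(c([[430,532],[485,622],[472,603]]),-.0575)
for m in M: 
    v=m-ctr; print("mark pt r",np.hypot(*v).round(4),"ang",np.arctan2(-v[0],v[1]).round(3))
v=M[1]-M[0];print("mark dir",np.arctan2(-v[0],v[1]))
E
```

```text
red n 256 centroid d,y [ 0.0624 -0.0479] r 0.0422 0.0625 ang(nominal ctr) 2.651
plate ctr [ 0.08593733 -0.00034244] r 0.04023797967483998
bar [[0.0923, 0.0043], [0.0793, 0.0035], [0.0898, 0.0302], [0.0778, 0.0296], [0.0935, -0.0237], [0.0807, -0.0245], [0.0839, 0.038], [0.0878, -0.0359]]
pointer 0.053147878489799696
mark pt r 0.0418 ang 2.665
mark pt r 0.0604 ang 2.665
mark pt r 0.0563 ang 2.669
mark dir 2.666860025511366
```

```bash
sed -i 's/slope(.0868,.0007,-.026)/slope(.0859,.0002,-.026)/' h.py; python3 - <<'E'
from h import *
st();Rt=toolR(-3.0);rel(KN()+Rt[:,2]*GO,Rt)
E
```

```text
t 14.75 q [ 0.07 -0.22  1.86 -0.05  0.97  0.15] p [0.5533 0.0817 0.178 ] F [0.4 0.7 0.5] M [0.   0.28 0.01] w 0.0598
d tool mm [-1.000e-01  0.000e+00  1.018e+02] rot deg [ 0.1  -0.59 -0.05]
```

Request:
send_rows(
  deltas=[
    [0,0,0.025,0,-0.5,0,0.7],
    [0,0,0.025,0,0,0,0.7],
    [0,0,0.02,0,0,0,0.7],
    [0,0,0.015,0,0,0,0.7],
    [0,0,0.01,0,0,0,0.7],
    [0,0,0,0,0,0,0.7],
    [0,0,0,0,0,0,0.7],
  ],
)

```text
time: 15.45
tcp_pos: [0.6006, 0.0809, 0.0946]
tcp_rot: [-0.005, 0.965, -0.031, 0.259]
contact_force: [0.6, 0.8, 0.2]
width: 0.0602
```

```bash
python3 - <<'E'
from h import *
st();Rt=toolR(-3.0);rel(KN()+Rt[:,2]*GO,Rt)
w=cam("wrist"); cv2.imwrite("pics/w15.png",w["img"])
E
```

```text
t 15.45 q [ 0.06 -0.03  1.86 -0.05  0.79  0.15] p [0.6006 0.0809 0.0946] F [0.6 0.8 0.2] M [-0.01  0.22  0.03] w 0.0602
d tool mm [ 1.7 -0.1  5.8] rot deg [ 0.12  0.02 -0.05]
```

View pics/w15.png

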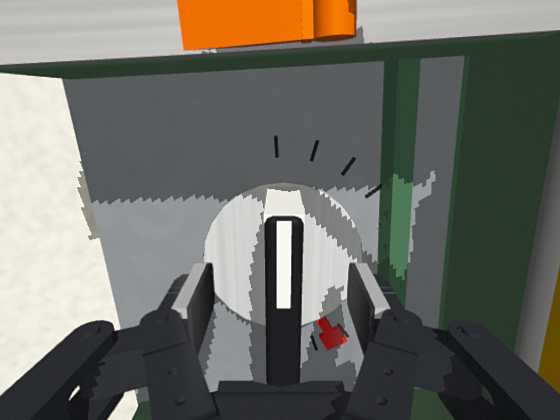

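Request:
send_rows(
  deltas=[
    [0.0015,0,0.004,0,0,0,0.6],
    [0,0,0,0,0,0,0.3],
    [0,0,0,0,0,0,0],
    [0,0,0,0,0,0,0],
    [0,0,0,0,0,0,0],
  ],
)

```text
time: 16.0
tcp_pos: [0.6037, 0.0808, 0.0913]
tcp_rot: [-0.005, 0.966, -0.031, 0.258]
contact_force: [-1.2, -0.1, 2.1]
width: 0.0134
```

```bash
python3 - <<'E'
from h import *
st();Rt=toolR(-3.0);rel(KN()+Rt[:,2]*GO,Rt)
E
```

```text
t 16.0 q [ 0.06 -0.02  1.86 -0.05  0.78  0.15] p [0.6037 0.0808 0.0913] F [-1.2 -0.1  2.1] M [0.03 0.27 0.02] w 0.0134
d tool mm [ 0.6 -0.2  1.4] rot deg [ 0.12  0.06 -0.06]
```

Request:
send_rows(
  deltas=[
    [0,0,0,0,0,6,0],
    [0,0,0,0,0,6,0],
    [0,0,0,0,0,6,0],
    [0,0,0,0,0,6,0],
  ],
)

```text
time: 16.4
tcp_pos: [0.6035, 0.0808, 0.0912]
tcp_rot: [-0.059, 0.938, -0.233, 0.251]
contact_force: [-2.3, -0.1, 2.3]
width: 0.013
```

Request:
send_rows(
  deltas=[
    [0,0,0,0,0,6,0],
    [0,0,0,0,0,6,0],
    [0,0,0,0,0,6,0],
    [0,0,0,0,0,6,0],
    [0,0,0,0,0,0,0],
  ],
)

```text
time: 16.9
tcp_pos: [0.6034, 0.081, 0.0911]
tcp_rot: [-0.109, 0.87, -0.421, 0.234]
contact_force: [-3.5, 0.3, 3.6]
width: 0.0136
```

```bash
python3 - <<'E'
from h import *
st();Rt=toolR(-51.0);rel(KN()+Rt[:,2]*GO,Rt)
w=cam("wrist"); cv2.imwrite("pics/w16.png",w["img"])
s=cam("scene"); crop(s,190,150,350,290,5,"scene_16")
E
```

```text
t 16.9 q [ 0.06 -0.02  1.86 -0.05  0.78  0.99] p [0.6034 0.081  0.0911] F [-3.5  0.3  3.6] M [ 0.22  0.46 -0.02] w 0.0136
d tool mm [ 0.6 -0.8  1.4] rot deg [ 0.15 -0.01 -0.06]
```

View pics/w16.png

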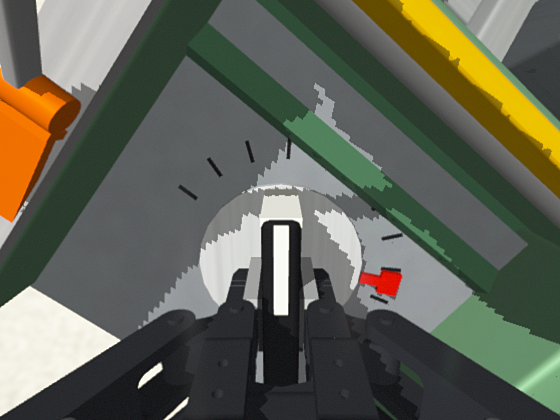

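View pics/scene_16.png

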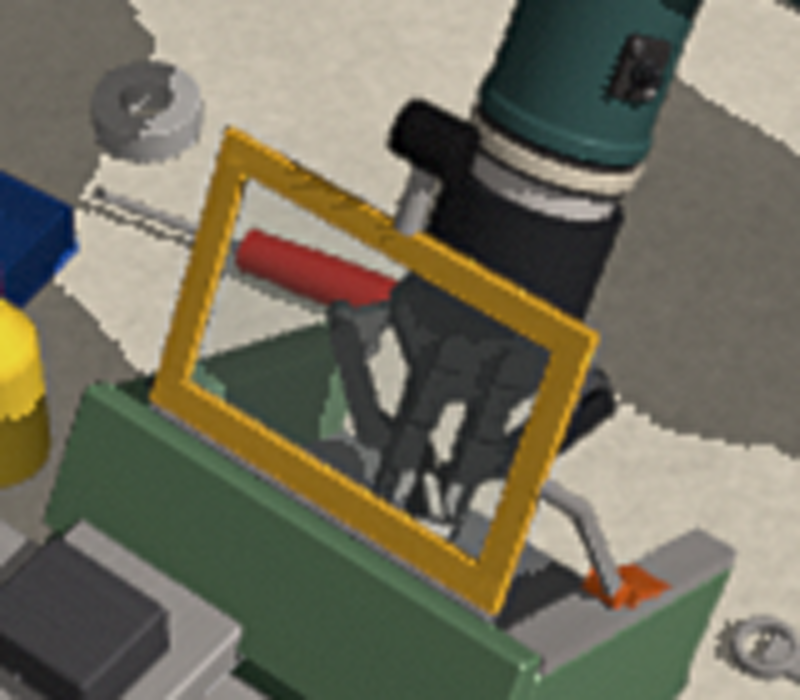

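Request:
send_rows(
  deltas=[
    [0,0,0,0,0,0,0.4],
    [0,0,0,0,0,0,0.7],
    [0,0,-0.02,0,0,0,0.7],
    [0,0,-0.04,0,0,0,0.7],
    [0,0,-0.04,0,0,0,0.7],
    [0,0,0,0,0,-8.5,0.7],
    [0,0,0,0,0,-8.5,0.7],
    [0,0,0,0,0,-8.5,0.7],
    [0,0,0,0,0,-8.5,0.7],
    [0,0,0,0,0,-8.5,0.7],
  ],
)

```text
time: 18.0
tcp_pos: [0.5537, 0.0813, 0.1772]
tcp_rot: [-0.016, 0.963, -0.074, 0.257]
contact_force: [-0.2, 0.3, -0.1]
width: 0.0603
```

Request:
send_rows(
  deltas=[
    [0,0,0,0,0,-8.5,0.7],
    [0,0,0,0,0,-8.5,0.7],
    [0,0,0,0,0,-8.5,0.7],
    [0,0,0,0,0,-8.5,0.7],
    [0,0,0,0,0,-8.5,0.7],
    [0,0,0,0,0,-8.5,0.7],
    [0,0,0,0,0,-8.5,0.7],
    [0,0,0,0,0,-8.5,0.7],
    [0,0,0,0,0,-8.5,0.7],
    [0,0,0,0,0,-8.5,0.7],
  ],
)

```text
time: 19.0
tcp_pos: [0.5537, 0.0813, 0.1771]
tcp_rot: [0.162, 0.76, 0.596, 0.2]
contact_force: [-0.2, 0.5, 0.4]
width: 0.0598
```

Request:
send_rows(
  deltas=[
    [0,0,0,0,0,-8.5,0.7],
    [0,0,0,0,0,-8.5,0.7],
    [0,0,0,0,0,-8.5,0.7],
    [0,0,0,0,0,-8.5,0.7],
    [0,0,0,0,0,-8.5,0.7],
    [0,0,0,0,0,-1.5,0.7],
    [0,0,0,0,0,0,0.7],
    [0,0,0,0,0,0,0.7],
  ],
)

```text
time: 19.8
tcp_pos: [0.5537, 0.0814, 0.1774]
tcp_rot: [0.225, 0.485, 0.836, 0.126]
contact_force: [0.6, 0.3, -0.4]
width: 0.0597
```

```bash
python3 - <<'E'
from h import *
st();Rt=toolR(129.0);rel(KN()+Rt[:,2]*GO,Rt)
w=cam("wrist"); cv2.imwrite("pics/w17.png",w["img"]); crop(w,210,120,350,270,5,"w17c")
E
```

```text
t 19.8 q [ 0.07 -0.21  1.85 -0.05  0.99 -2.  ] p [0.5537 0.0814 0.1774] F [ 0.6  0.3 -0.4] M [ 0.02  0.22 -0.  ] w 0.0597
d tool mm [ -0.3   1.  101. ] rot deg [-0.16  0.04 -8.66]
```

View pics/w17.png

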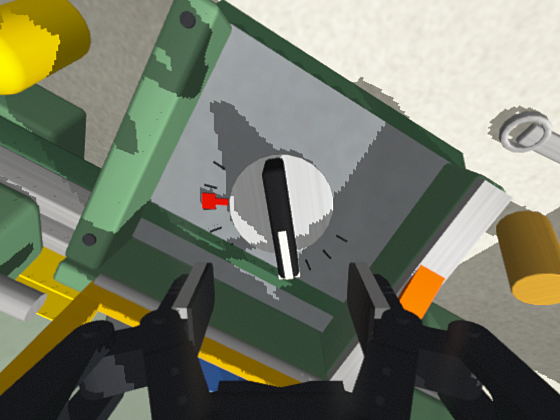

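View pics/w17c.png

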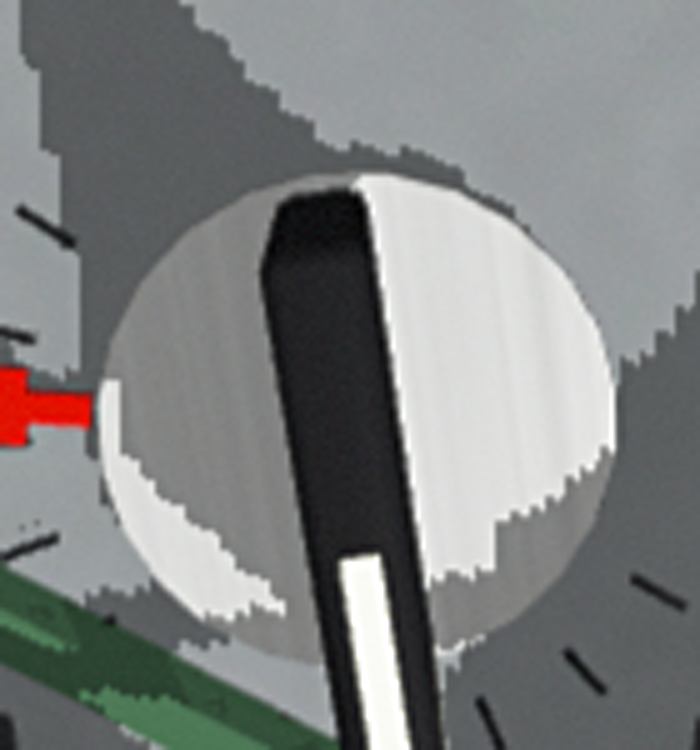

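```bash
python3 - <<'E'
from h import *
w=cam("wrist"); pc=kang(w)
c=lambda a:np.array(a,float)/5+[210,120]
b=pc(c([[265,280],[340,735],[373,220],[440,700]]),-.008)
for i in (0,2):
    v=b[i+1]-b[i];print("edge ang",np.arctan2(-v[0],v[1]).round(3))
print(b.mean(0))
E
```

```text
red n 298 centroid d,y [ 0.062  -0.0474] r 0.0424 0.0622 ang(nominal ctr) 2.639
edge ang 0.895
edge ang 0.9
[ 0.09116204 -0.00244981]
```

Request:
send_rows(
  deltas=[
    [0,0,0.02,0,0,-8.5,0.7],
    [0,0,0.025,0,0,0,0.7],
    [0,0,0.02,0,0,0,0.7],
    [0,0,0.015,0,0,0,0.7],
    [0,0,0.01,0,0,0,0.7],
    [0,0,0,0,0,0,0.7],
    [0,0,0,0,0,0,0.7],
  ],
)

```text
time: 20.6
tcp_pos: [0.5987, 0.0809, 0.0999]
tcp_rot: [0.234, 0.421, 0.87, 0.109]
contact_force: [-0.4, -0.0, 0.6]
width: 0.0598
```

```bash
python3 - <<'E'
from h import *
st();Rt=toolR(129.0);rel(KN()+Rt[:,2]*GO,Rt)
w=cam("wrist"); cv2.imwrite("pics/w18.png",w["img"])
E
```

```text
t 20.6 q [ 0.06 -0.04  1.86 -0.05  0.8  -2.15] p [0.5987 0.0809 0.0999] F [-0.4 -0.   0.6] M [ 0.03  0.25 -0.02] w 0.0598
d tool mm [-0.3  0.6 11.4] rot deg [-0.14  0.05 -0.06]
```

View pics/w18.png

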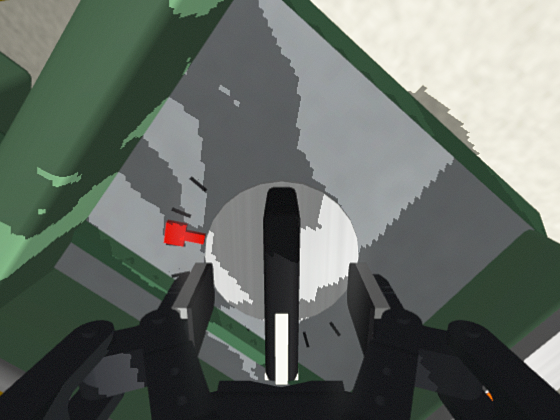

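Request:
send_rows(
  deltas=[
    [0,0,0.01,0,0,0,0.6],
    [0,0,0,0,0,0,0.3],
    [0,0,0,0,0,0,0],
    [0,0,0,0,0,0,0],
    [0,0,0,0,0,0,0],
    [0,0,0,0,0,6,0],
    [0,0,0,0,0,6,0],
    [0,0,0,0,0,6,0],
    [0,0,0,0,0,6,0],
  ],
)

```text
time: 21.55
tcp_pos: [0.6033, 0.0811, 0.0908]
tcp_rot: [0.205, 0.594, 0.762, 0.156]
contact_force: [-0.6, 1.6, 0.7]
width: 0.0134
```

Request:
send_rows(
  deltas=[
    [0,0,0,0,0,6,0],
    [0,0,0,0,0,6,0],
    [0,0,0,0,0,6,0],
    [0,0,0,0,0,6,0],
    [0,0,0,0,0,6,0],
    [0,0,0,0,0,6,0],
  ],
)

```text
time: 22.15
tcp_pos: [0.6033, 0.0814, 0.0908]
tcp_rot: [0.147, 0.8, 0.541, 0.212]
contact_force: [-0.9, 2.5, -0.2]
width: 0.0132
```

Request:
send_rows(
  deltas=[
    [0,0,0,0,0,6,0],
    [0,0,0,0,0,6,0],
    [0,0,0,0,0,6,0],
    [0,0,0,0,0,6,0],
    [0,0,0,0,0,6,0],
    [0,0,0,0,0,6,0],
    [0,0,0,0,0,4,0],
    [0,0,0,0,0,0,0],
    [0,0,0,0,0,0,0],
  ],
)

```text
time: 23.05
tcp_pos: [0.6036, 0.0817, 0.091]
tcp_rot: [0.066, 0.937, 0.237, 0.25]
contact_force: [-0.1, 4.3, 0.8]
width: 0.0133
```

```bash
python3 - <<'E'
from h import *
st();Rt=toolR(27.2);rel(KN()+Rt[:,2]*GO,Rt)
w=cam("wrist"); cv2.imwrite("pics/w19.png",w["img"]); kang(w)
E
```

```text
t 23.05 q [ 0.06 -0.02  1.86 -0.05  0.78 -0.41] p [0.6036 0.0817 0.091 ] F [-0.1  4.3  0.8] M [0.99 0.3  0.47] w 0.0133
d tool mm [0.4 1.1 1.3] rot deg [-0.03  0.08  1.78]Traceback (most recent call last):
  File "<stdin>", line 3, in <module>
  File "h.py", line 72, in kang
    v,u=np.nonzero(red); P=pc(np.c_[u,v],-.058); r=np.hypot(P[:,0]-.088,P[:,1]); k=(r>.034)&(r<.07); P=P[k]
                           ~~^^^^^^^^^^^^^^^^^^
  File "h.py", line 67, in pc
    Q=onplane(w,uv,slope(0,0,h),n); L=(Q-H)@Rl(); return np.c_[-.866*L[:,0]-.5*L[:,2],L[:,1]]
  File "h.py", line 19, in onplane
    o,v=ray(c,uv); n=np.array(n,float); t=((np.array(p0)-o)@n)/(v@n); return o+t[:,None]*v
        ~~~^^^^^^
  File "h.py", line 15, in ray
    p=cv2.undistortPoints(np.array(uv,float).reshape(-1,1,2),c["K"],c["D"]).reshape(-1,2)
      ~~~~~~~~~~~~~~~~~~~^^^^^^^^^^^^^^^^^^^^^^^^^^^^^^^^^^^^^^^^^^^^^^^^^^
cv2.error: OpenCV(4.12.0) /io/opencv/modules/calib3d/src/undistort.dispatch.cpp:347: error: (-215:Assertion failed) CV_IS_MAT(_src) && CV_IS_MAT(_dst) && (_src->rows == 1 || _src->cols == 1) && (_dst->rows == 1 || _dst->cols == 1) && _src->cols + _src->rows - 1 == _dst->rows + _dst->cols - 1 && (CV_MAT_TYPE(_src->type) == CV_32FC2 || CV_MAT_TYPE(_src->type) == CV_64FC2) && (CV_MAT_TYPE(_dst->type) == CV_32FC2 || CV_MAT_TYPE(_dst->type) == CV_64FC2) in function 'cvUndistortPointsInternal'
```

View pics/w19.png

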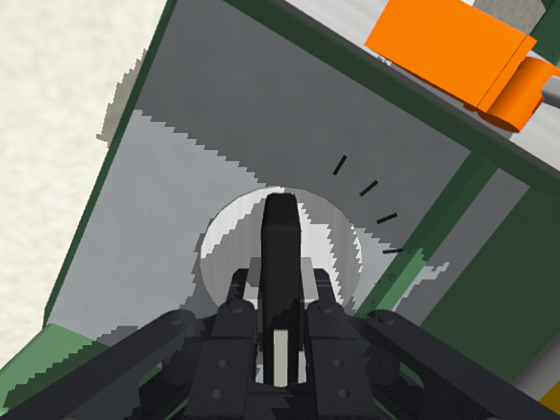

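Request:
send_rows(
  deltas=[
    [0,0,0,0,0,1.8,0],
    [0,0,0,0,0,0,0],
    [0,0,0,0,0,0,0.4],
    [0,0,0,0,0,0,0.7],
    [0,0,-0.02,0,0,0,0.7],
    [0,0,-0.04,0,0,0,0.7],
    [0,0,-0.04,0,0,0,0.7],
    [0,0,0,0,0,0,0.7],
    [0,0,0,0,0,0,0.7],
  ],
)

```text
time: 24.0
tcp_pos: [0.5542, 0.081, 0.1793]
tcp_rot: [0.064, 0.94, 0.222, 0.252]
contact_force: [0.6, -0.7, -0.8]
width: 0.06
```

```bash
python3 - <<'E'
from h import *
st();Rt=toolR(27.2);rel(KN()+Rt[:,2]*GO,Rt)
w=cam("wrist"); cv2.imwrite("pics/w20.png",w["img"]); kang(w);crop(w,200,140,360,300,5,"w20c")
E
```

```text
t 24.0 q [ 0.07 -0.22  1.85 -0.05  0.99 -0.38] p [0.5542 0.081  0.1793] F [ 0.6 -0.7 -0.8] M [-0.05  0.25 -0.04] w 0.06
d tool mm [ -0.2  -1.  102.4] rot deg [ 0.19 -0.   -0.04]
```

View pics/w20.png

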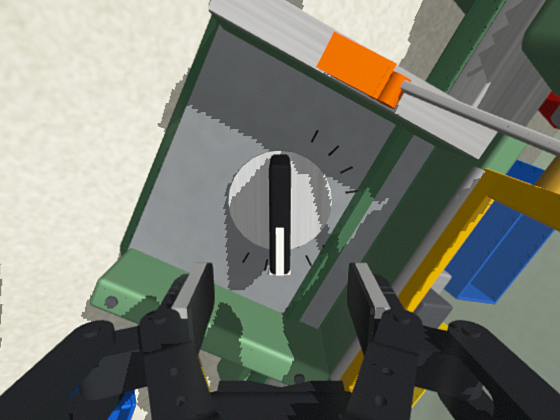

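View pics/w20c.png

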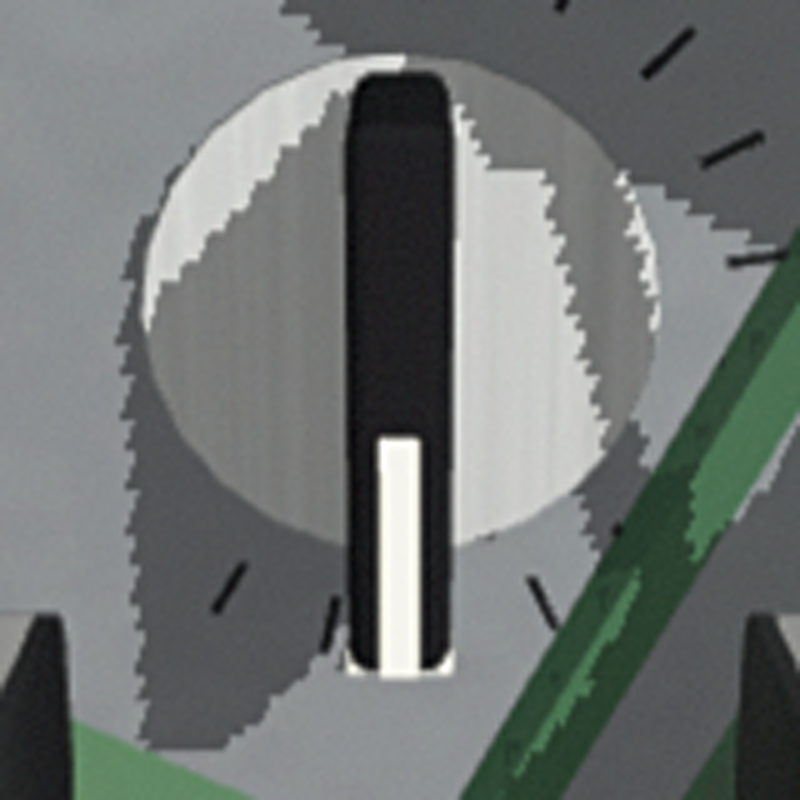

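Request:
send_rows(
  deltas=[
    [0,0,-0.01,0,0,-8.5,0.7],
    [0,0,-0.01,0,0,-8.5,0.7],
    [0,0,0,0,0,-8.5,0.7],
    [0,0,0,0,0,-8.5,0.7],
    [0,0,0,0,0,-8.5,0.7],
    [0,0,0,0,0,-8.5,0.7],
    [0,0,0,0,0,-8.5,0.7],
    [0,0,0,0,0,-8.5,0.7],
    [0,0,0,0,0,-8.5,0.7],
    [0,0,0,0,0,-8.5,0.7],
  ],
)

```text
time: 25.05
tcp_pos: [0.5431, 0.0811, 0.1917]
tcp_rot: [0.214, 0.541, 0.801, 0.14]
contact_force: [0.5, -0.2, 0.6]
width: 0.0597
```

Request:
send_rows(
  deltas=[
    [0,0,0,0,0,-8.5,0.7],
    [0,0,0,0,0,-8.5,0.7],
    [0,0,0,0,0,0,0.7],
    [0,0,0,0,0,0,0.7],
  ],
)

```text
time: 25.45
tcp_pos: [0.5433, 0.0813, 0.1928]
tcp_rot: [0.233, 0.421, 0.87, 0.108]
contact_force: [0.2, 0.6, -0.2]
width: 0.06
```

```bash
python3 - <<'E'
from h import *
st()
w=cam("wrist"); cv2.imwrite("pics/w21.png",w["img"]); kang(w);crop(w,200,110,350,260,5,"w21c")
E
```

```text
t 25.45 q [ 0.07 -0.25  1.84 -0.05  1.03 -2.16] p [0.5433 0.0813 0.1928] F [ 0.2  0.6 -0.2] M [-0.03  0.28 -0.01] w 0.06
red n 264 centroid d,y [ 0.062  -0.0474] r 0.0422 0.062 ang(nominal ctr) 2.64
```

View pics/w21c.png

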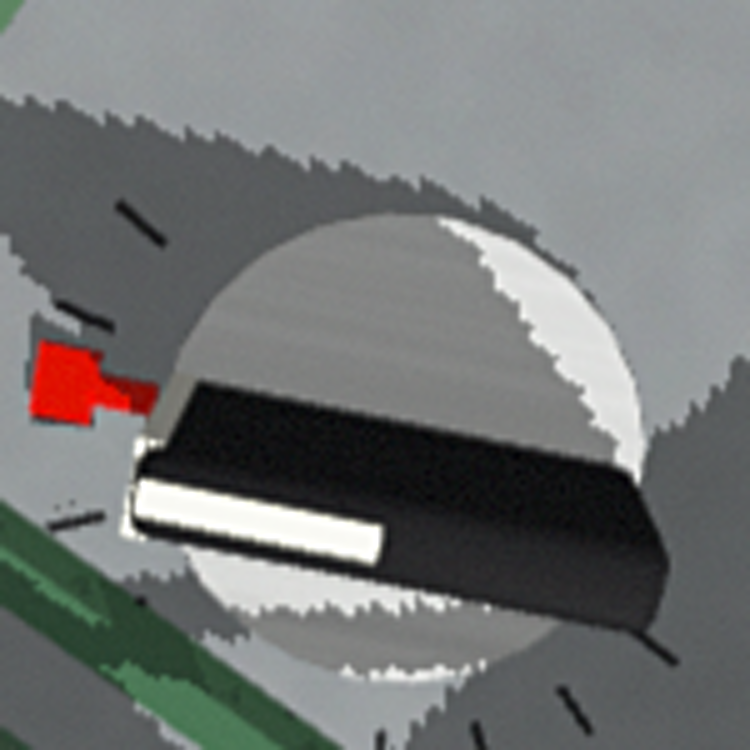

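```bash
python3 - <<'E'
from h import *
w=cam("wrist"); pc=kang(w)
c=lambda a:np.array(a,float)/5+[200,110]
hsv=cv2.cvtColor(w["img"],cv2.COLOR_BGR2HSV)
E=pc(c([[172,370],[405,214],[640,420],[545,260],[260,650],[420,683],[245,280]]),-.053)
A=np.c_[2*E,np.ones(len(E))];s=np.linalg.lstsq(A,(E**2).sum(1),rcond=None)[0];ctr=s[:2];print("plate ctr",ctr,"r",np.sqrt(s[2]+ctr@ctr))
for a in ([[138,500],[382,545]],[[136,478],[382,524]],[[136,520],[380,566]],[[150,530],[620,627]]):
    L=pc(c(a),-.008);v=L[0]-L[1];print("pointer",np.arctan2(-v[0],v[1]).round(3))
M=pc(c([[157,398],[65,382],[35,380]]),-.0575)
for m in M:
    for cc in (ctr,np.array([.0859,0])):
        v=m-cc; print("mark r",np.hypot(*v).round(4),"ang",np.arctan2(-v[0],v[1]).round(3))
v=M[2]-M[0];print("mark dir",np.arctan2(-v[0],v[1]))
r=((hsv[...,0]<8)|(hsv[...,0]>172))&(hsv[...,1]>150)&(hsv[...,2]>60)
v,u=np.nonzero(r);P=pc(np.c_[u,v],-.0575);d=P-ctr;k=np.hypot(*d.T);k=(k>.034)&(k<.07);a=P[k].mean(0)-ctr;print("centroid ang",np.arctan2(-a[0],a[1]))
# white line pixels on bar top, fitted
W=(hsv[...,1]<40)&(hsv[...,2]>215);lab=cv2.connectedComponents(W.astype(np.uint8))[1];i=lab[110+525//5,200+260//5]
v,u=np.nonzero(lab==i);print("white n",len(u),u.min(),u.max(),v.min(),v.max())
k=(u>230)&(u<276);P=pc(np.c_[u[k],v[k]],-.008);vx,vy,_,_=cv2.fitLine(P.astype(np.float32),cv2.DIST_L2,0,1e-5,1e-5).ravel();print("line ang",np.arctan2(abs(vx),-abs(vy)))
E
```

```text
red n 263 centroid d,y [ 0.062  -0.0474] r 0.0419 0.0621 ang(nominal ctr) 2.64
plate ctr [0.08539688 0.00111524] r 0.039865110477015124
pointer 2.654
pointer 2.656
pointer 2.659
pointer 2.678
mark r 0.0411 ang 2.699
mark r 0.0404 ang 2.676
mark r 0.0563 ang 2.683
mark r 0.0555 ang 2.666
mark r 0.0612 ang 2.671
mark r 0.0604 ang 2.655
mark dir 2.613074962027889
centroid ang 2.6950836683357586
white n 342 227 276 205 220
line ang 2.6767695
```

Request:
send_rows(
  deltas=[
    [0,0,-0.02,0,0,8,0.7],
    [0,0,-0.02,0,0,8,0.7],
    [0,0,-0.01,0,0,8,0.7],
    [0,0,0,0,0,8,0.7],
    [0,0,0,0,0,6,0.7],
    [0,0,0,0,0,0,0.7],
    [0,0,0,0,0,0,0.7],
  ],
)

```text
time: 26.25
tcp_pos: [0.5188, 0.0819, 0.2379]
tcp_rot: [0.186, 0.679, 0.687, 0.179]
contact_force: [0.4, -0.4, -0.5]
width: 0.0597
```

```bash
python3 - <<'E'
from h import *
st()
w=cam("wrist"); cv2.imwrite("pics/w22.png",w["img"]); crop(w,210,110,350,230,5,"w22c")
E
```

```text
t 26.25 q [ 0.08 -0.33  1.81 -0.05  1.14 -1.5 ] p [0.5188 0.0819 0.2379] F [ 0.4 -0.4 -0.5] M [ 0.04  0.23 -0.02] w 0.0597
```

View pics/w22c.png

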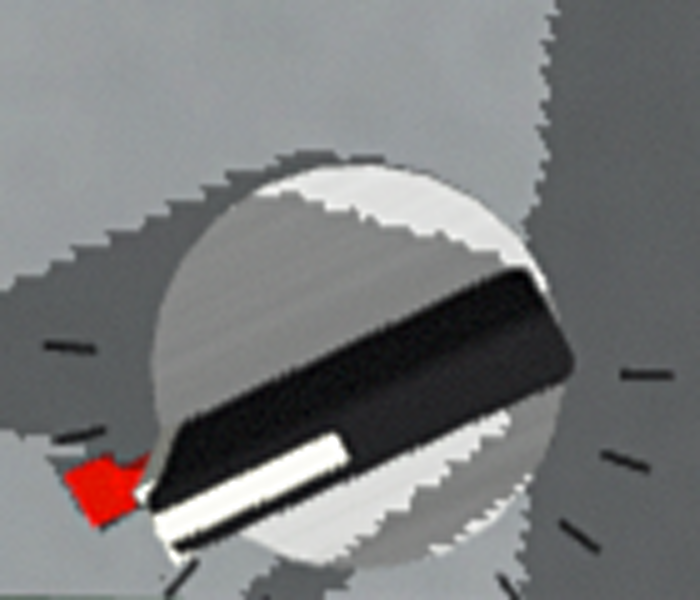

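```bash
python3 - <<'E'
from h import *
w=cam("wrist"); pc=kang(w)
c=lambda a:np.array(a,float)/5+[210,110]
for a in ([[163,527],[341,448]],[[155,512],[332,432]],[[175,540],[350,462]],[[190,545],[550,388]]):
    L=pc(c(a),-.008);v=L[0]-L[1];print("pointer",np.arctan2(-v[0],v[1]).round(3))
E=pc(c([[152,370],[355,163],[250,200],[520,235],[560,430],[300,562],[380,568],[180,290]]),-.053)
A=np.c_[2*E,np.ones(len(E))];s=np.linalg.lstsq(A,(E**2).sum(1),rcond=None)[0];ctr=s[:2];print("plate ctr",ctr,"r",np.sqrt(s[2]+ctr@ctr))
M=pc(c([[82,503],[100,490]]),-.0575)
for m in M:
    v=m-ctr; print("mark r",np.hypot(*v).round(4),"ang",np.arctan2(-v[0],v[1]).round(3))
s=cam("scene"); crop(s,190,150,350,290,5,"scene_22")
cv2.imwrite("pics/top22.png",cam("top")["img"])
E
```

```text
red n 149 centroid d,y [ 0.0614 -0.0492] r 0.0455 0.0623 ang(nominal ctr) 2.645
pointer 2.688
pointer 2.683
pointer 2.685
pointer 2.693
plate ctr [0.08604946 0.0018306 ] r 0.03959243369679166
mark r 0.062 ang 2.668
mark r 0.0575 ang 2.683
```

View pics/scene_22.png

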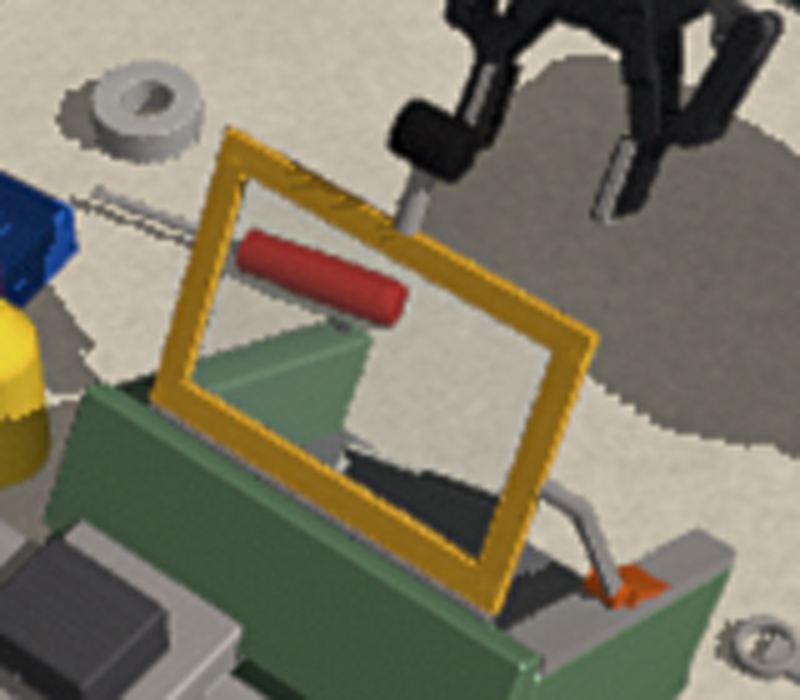

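View pics/top22.png

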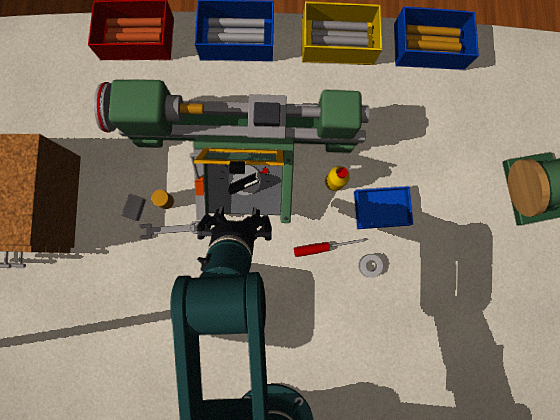

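```bash
python3 - <<'E'
from h import *
st(); print(hand_in())
E
```

```text
t 26.45 q [ 0.08 -0.33  1.81 -0.05  1.14 -1.49] p [0.5188 0.082  0.238 ] F [0.2 0.2 1.1] M [-0.01  0.26  0.01] w 0.0597
the job is handed in; nothing more can be done
None
```

The job is done and handed in at 26.5 s. The cover is propped open on its leg and the knob's pointer stands at the red mark.

- **Cover:** I lifted it by its grip to about 1.83 rad, where the scene picture showed the foot behind the orange tooth. I lowered it in small steps until the leg took the load at about 1.69 rad. The push on the tool rose to 13 N while the foot stayed still. I eased off and opened the fingers, and the cover stayed put. The last scene picture still shows it propped.
- **Knob:** I turned it clockwise in two grasps, 48° and then 101.8°, from 0.05 rad to about 2.67 rad. I then let go and backed off.
- **Last checks:** The pointer measured 2.65–2.69 rad across two views. The mark measured about 2.67 rad, with a spread of 2.66–2.70. They agree to within about 0.02 rad, which is no better than the measurement noise. One estimate of the mark's own direction read 2.61 rad; I put it down to poor pixel picks in shadow.
- **Surroundings:** The last top view shows the loose things where they were at the start. The robot was touching nothing at hand-in, and the force reading was about 1 N or less.

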